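# Start a batch of yoghurt

## Task

The yoghurt maker was left on: first turn its dial fully back, anticlockwise to its stop, which is off. Then start a new batch: lift the black cover off the yoghurt maker and set it down flat on the wooden chopping board, stand every white yoghurt jar that is on the table upright in the maker's tray, and put the cover back, fully down over the tray. Only then turn the dial so that its pointer is at the long thick mark, and leave everything else where it is.

Things in the scene. Friction and masses are not known exactly. Their poses are not given: they have to be found in the camera images.
- maker: Yoghurt maker, fixed to the table, cream: a round base of 216 mm diameter, 45 mm high, carrying a shallow round aluminium tray, with a console (130 mm in x, 45 mm high) reaching out on its -y side to 245 mm from the centre, the dial on the console's top. Origin: under the round base's centre, on the table. z up; the console lies along its own -y.
- tray (a point): Centre of the tray's flat floor, 49 mm above the table, axes as the maker's. The floor is 168 mm across inside an upright rim 8 mm high and 4 mm thick (176 mm over the outside). Four jars fit, for example at 50 mm from the centre a quarter turn apart. The flat shoulder round the rim, on which the cover's edge rests, is 4 mm below this point.
- cover: Black round cover (192 mm diameter, 4 mm wall, open below, 88 mm high without its knob, 0.28 to 0.42 kg), loose, standing on the maker at the start. Its 184 mm opening goes over the tray's rim with 4 mm play all round. Origin: centre of its open lower edge; z up. Seated, its origin is 4 mm below tray.
- cover_knob (a point): On the cover's axis, 110 mm above its lower edge: the place to grip the round dark wood knob on top (32 mm diameter, from 88 to 124 mm above the lower edge).
- board: Light wooden chopping board lying flat, fixed, 250 (x) x 230 (y) x 15 mm, to the left of the maker. Origin: centre of its underside, on the table.
- dial (a joint): Dial angle in rad: 0 (off, an end stop) points along the maker's own -x, and it grows clockwise seen from above, up to 4.72; it starts somewhere between 0.6 and 1.7. Off is below 0.12. Ticks every 0.5236 rad from 0; the long thick tick is at 2.094. Friction holds it where it is left (about 0.04 N m).
- dial_grip (a point): On the dial's axis, at half height of its upright bar grip, 70 mm above the table. The black bar is 56 mm long, 14 mm wide and 30 mm high (55 to 85 mm above the table), on a disc of 62 mm; grip it across its width. Its own x axis lies along the bar, away from the pointer; it turns with the dial.
- dial_pointer (a point): The pointer end of the dial's bar (white line on top), 28 mm from its axis.
- mark (a point): Middle of the long thick black tick on the console, 48 mm from the dial's axis, the only one of its kind among the ten ticks.
- jar1: White ceramic yoghurt jar with a flat steel lid, closed, loose, standing on the table: 54 mm diameter, 62 mm high (ceramic up to 50 mm, lid 51 mm diameter above), 0.15 to 0.27 kg. Origin: centre of its underside, z up. Two to four of the four jars are present.
- jar2: White ceramic yoghurt jar with a flat steel lid, closed, loose, standing on the table: 54 mm diameter, 62 mm high (ceramic up to 50 mm, lid 51 mm diameter above), 0.15 to 0.27 kg. Origin: centre of its underside, z up. Two to four of the four jars are present.
- jar3: White ceramic yoghurt jar with a flat steel lid, closed, loose, standing on the table: 54 mm diameter, 62 mm high (ceramic up to 50 mm, lid 51 mm diameter above), 0.15 to 0.27 kg. Origin: centre of its underside, z up. Two to four of the four jars are present.
- jar4: White ceramic yoghurt jar with a flat steel lid, closed, loose, standing on the table: 54 mm diameter, 62 mm high (ceramic up to 50 mm, lid 51 mm diameter above), 0.15 to 0.27 kg. Origin: centre of its underside, z up. Two to four of the four jars are present.
- tin_small: Cream storage tin with black lid, 84 mm diameter, 105 mm high; a bystander to be left alone. Origin: centre of its underside.
- spice_tin: Small cream tin with black lid, 48 mm diameter (52 over the lid), 70 mm high, among the jars; a bystander to be left alone. Origin: centre of its underside.
- mug: Blue mug, 80 mm diameter, 90 mm high, handle to its +y; a bystander to be left alone. Origin: centre of its underside.
- bowl: White bowl, 110 mm diameter, 50 mm high; a bystander to be left alone. Origin: centre of its underside.
- spoon: Spoon lying flat, 170 mm long along its x; a bystander to be left alone. Origin: its underside, at the middle of its length.
- spatula: Spatula lying flat, 190 mm long along its x; a bystander to be left alone. Origin: its underside, at the middle of its length.
There are look-alikes about, which are no part of the job. What is shaped like the jar1 but pink or yellow is not meant. Leave any blue or pink look-alike of the jar3 alone.

How it is judged (in metres and radians):
On the way, in this order (a step that is already met when the one before it is completed fails the run):
1. the dial is turned back to off (value of joint dial below 0.12 rad), for 0.2 s.
2. the cover stands flat on the chopping board, let go (horizontal distance between cover and board below 0.08 m and z of cover in the frame of board between 0.01 and 0.02 m and angle between cover's own z axis and vertical below 0.05 rad and contact force between cover and the fingers below 0.05 N), for 0.2 s.
3. every jar present stands upright on the tray's floor, let go (horizontal distance between each of jar1, jar2, jar3, jar4 and tray below 0.066 m and z of jar1 in the frame of tray between -0.005 and 0.006 m and angle between each of jar1, jar2, jar3, jar4's own z axis and vertical below 0.12 rad and z of jar2 in the frame of tray between -0.005 and 0.006 m and z of jar3 in the frame of tray between -0.005 and 0.006 m and z of jar4 in the frame of tray between -0.005 and 0.006 m and linear speed of each of jar1, jar2, jar3, jar4 below 0.03 m/s and contact force between each of jar1, jar2, jar3, jar4 and the fingers below 0.05 N), for 0.2 s.
4. the cover is back, fully down over the tray and let go, with the jars inside (horizontal distance between cover and tray below 0.009 m and z of cover in the frame of tray between -0.009 and 0.001 m and angle between cover's own z axis and vertical below 0.04 rad and contact force between cover and the fingers below 0.05 N and linear speed of cover below 0.02 m/s and horizontal distance between each of jar1, jar2, jar3, jar4 and tray below 0.066 m and z of jar1 in the frame of tray between -0.005 and 0.006 m and angle between each of jar1, jar2, jar3, jar4's own z axis and vertical below 0.12 rad and z of jar2 in the frame of tray between -0.005 and 0.006 m and z of jar3 in the frame of tray between -0.005 and 0.006 m and z of jar4 in the frame of tray between -0.005 and 0.006 m), for 0.2 s.
5. the dial's pointer is at the long thick mark (value of joint dial between 1.989 and 2.199 rad), for 0.2 s.
At the end, for the whole second after the job is handed in: Every jar present stands upright on the tray's floor (origin within 66 mm of the centre), the cover is seated (origin within 9 mm of the tray's axis, edge down on the shoulder within 5 mm, tilt under 0.04 rad), the dial reads 2.094 rad within 0.105 rad (6 degrees), and all is released and at rest (all of step 4 and all of step 5 and linear speed of each of jar1, jar2, jar3, jar4 below 0.03 m/s and velocity of joint dial below 0.05 rad/s); the robot touches nothing.
It fails at once if a tin, the mug, the bowl, the spoon or the spatula is moved more than 40 mm (distance of any of tin_small, spice_tin, mug, bowl, spoon, spatula from where it was at the start of the episode above 0.04 m).
Of jar1, jar2, jar3, jar4 only 2 to 4 are there at a start; the rules pass over those that are not, and their reading is None.
At some moment in a run one of jar1, jar2, jar3, jar4 may be knocked a few centimetres aside while the robot is not near it.
It also fails if it takes over 210 s, if anything falls off the work surface, if the arm or the gripper's body presses on something with over 40 N, if the wrist force passes 120 N, or if a joint passes its speed limit or range.

## Robot

A 7-joint arm with a two-finger parallel gripper is mounted at the origin on the work surface. World frame = base frame: x ahead of the robot, y to its left, z up, the work surface at z = 0. Lengths are in m, angles in degrees, forces in N, time in s.
With the tool pointing down it reaches from about 0.425 to 0.875 m from the base axis. Payload 4.7 kg.
Tool frame: the origin (TCP) lies at the centre of the arm's flange, where the gripper is bolted on; the fingertips stand 182 mm ahead of it and the grasp point (between the pads) lies 164 mm ahead of it (env.grip_depth is the distance from the TCP to the grasp point, in m); z points along the fingers, y is the line along which they close (so a half turn about z gives the same grasp; the last joint's range is limited). The gripper opens to 87 mm and grips with 3 to 60 N. Pads are 19 mm wide; open, the fingers measure 117 mm over their backs; the gripper's body (75 mm by 190 mm) begins 51 mm behind the grasp point.
Start: joints at [66.24, 18.392, -4.016, 83.108, 1.295, 78.541, -3.26], TCP at [0.27, -0.591, 0.405] pointing down, gripper open.
Joint ranges: [-163.93, 163.93], [-17.29, 119.83], [-79.2, 71.16], [3.27, 140.29], [-89.18, 269.18], [5.43, 117.66], [-154.24, 154.24]. Speed limits (degrees/s): [147.25, 147.25, 180, 180, 180, 180, 180].

## Interface

Orientations are given as [roll, pitch, yaw] about the fixed x, y, z axes, in that order (R = Rz(yaw) Ry(pitch) Rx(roll)).
In Python, from cell import env gives the robot as it stands. The module is installed in compiled form; this text tells all that it offers.
- The arm moves only by the tool send_rows, never from a script. Its arguments are lists of equal length, an entry for each row: "xyz": the shift along the tool's x, y, z in m, a list of three; "rotation": the turn, a rotation vector about the tool's x, y, z in rad, a list of three; "jaw": the opening, from 0 (shut) to 1 (fully open). A call has 1 to 20 rows; each row shifts and turns the commanded pose from where the row before left it, along the tool's axes as they then stand; what a row does not reach is not made up. A row lasts 1/10 s, in which the tool goes at most 50 mm and 8.59 degrees, less where a joint would pass 70% of its speed; a pose out of reach is approached as far as the arm can. A call is refused whole if a number of a shift passes 0.05 or a number of a turn 0.15, either way. A call with a gripper value outside its range is refused whole. The fingers move at their own pace and stop on an object; "newtons" is the grip in N (left out, the last holds). Time passes only in rows, so rows that do not move let the fingers close. It gives the time, the measured TCP pose, the force, the opening and the grip force at its end, in the units of the state.
- env.get_obs(): the state, without advancing time (a new reading comes with each control period).
- env.read_camera(name): name is "side" or "top"; returns a dict with "image" (384x512x3 uint8, blue, green, red), "fx", "fy", "cx", "cy" (pixels), "distortion" ([k1, k2, p1, p2, k3] as OpenCV has them; the pictures are not rectified), "R" (3x3) and "t" (3): a world point X has camera coordinates R X + t. Camera axes: x right, y down, z forward; pixel columns grow to the right and rows downward; lengths in m; the calibration is good to about 2 mm. A picture is of the moment at which its call begins. There is no depth.
- env.sign_off(): hands the job in; it is judged then, once.
The state is a dict: "time_s": time; "qpos": joint angles; "joint_velocities": joint speeds; "effort": joint torques, N m; "tool_pos": TCP position; "tool_rot": TCP orientation; "force": force on the tool from outside, world axes, zero at the start; "wrist_torque": the same for the moment, N m; "grip_width": finger opening in m; "grasp_force": force on a finger pad.
Only numpy, scipy, OpenCV 4.12 (cv2) and the standard library are available. Lean on these libraries where they do the work, as an engineer would, in place of code of your own. Each camera call takes 0.05 s, during which the arm holds its last target. There are 200 camera calls.

## Working session

There is one attempt and no reset: what is moved stays moved. The work goes in short steps, Python scripts to look and compute and a tool call to move; the robot and the scene stay as the last step left them, time stands still between calls to the robot, and variables do not carry over. Pictures are saved under pics/ and viewed, at most 14 in all, crops included, and the job is handed in when it is done.

Besides the shell and the picture viewer there is one more tool, called in YAML: its name, and indented under it one key for each argument. send_rows: Moves the arm, as the interface text tells. Its arguments: {"type":"object","properties":{"xyz":{"type":"array"},"rotation":{"type":"array"},"jaw":{"type":"array"},"newtons":{"type":"number"}},"required":["xyz","rotation","jaw"]}

```bash
mkdir -p pics; cat > h.py <<'E'
import numpy as np, cv2
from cell import env
def snap(n):
    c=env.read_camera(n); return c
def K(c): return np.array([[c['fx'],0,c['cx']],[0,c['fy'],c['cy']],[0,0,1.]])
def world(c,uv,z):
    p=cv2.undistortPoints(np.array(uv,float).reshape(-1,1,2),K(c),np.array(c['distortion'],float)).reshape(-1,2)
    R=np.array(c['R']);t=np.array(c['t']);C=-R.T@t
    out=[]
    for a in p:
        d=R.T@np.array([a[0],a[1],1]); out.append(C+d*(z-C[2])/d[2])
    return np.array(out)
def pix(c,X):
    return cv2.projectPoints(np.array(X,float).reshape(-1,1,3),cv2.Rodrigues(np.array(c['R']))[0],np.array(c['t'],float),K(c),np.array(c['distortion'],float))[0].reshape(-1,2)
def save(img,name,box=None,s=1):
    if box: u0,v0,u1,v1=box; img=img[v0:v1,u0:u1]
    cv2.imwrite('pics/'+name,cv2.resize(img,None,fx=s,fy=s,interpolation=cv2.INTER_CUBIC))
E
python3 - <<'E'
from h import *
for n in('top','side'):
    c=snap(n); save(c['image'],n+'0.png',None,1.5)
    R=np.array(c['R']);print(n,-R.T@np.array(c['t']),R[2],c['fx'])
print(env.get_obs())
E
```

```text
top [ 0.39207996 -0.03270445  1.71798533] [ 0.10438917 -0.01305492 -0.99445084] 499.4608149996959
side [0.32988833 0.95046841 1.11439719] [ 0.17084469 -0.69906422 -0.69434955] 450.5076776440289
{'time_s': 0.1, 'qpos': array([66.23877422, 18.43668785, -4.0166812 , 83.16653397,  1.29546921,
       78.54050273, -3.25949924]), 'joint_velocities': array([ 0.05215983, -0.07491415,  0.08001059, -0.31078519, -0.01198737,
       -0.07516609, -0.05750666]), 'effort': array([-8.93959987e-05, -4.92571986e+01, -4.05548690e-01, -3.13397849e+01,
       -6.40957779e-02,  3.94473842e-02,  8.16613806e-05]), 'tool_pos': array([ 0.27017293, -0.59100414,  0.40376159]), 'tool_rot': array([-1.79901536e+02,  5.43725974e-03,  2.45724800e+01]), 'force': array([ 0.40094083, -0.12761144,  0.7782578 ]), 'wrist_torque': array([-0.03989252, -0.04663503, -0.00745706]), 'grasp_force': 0.0, 'grip_width': 0.08732910654424952}
```

View pics/top0.png

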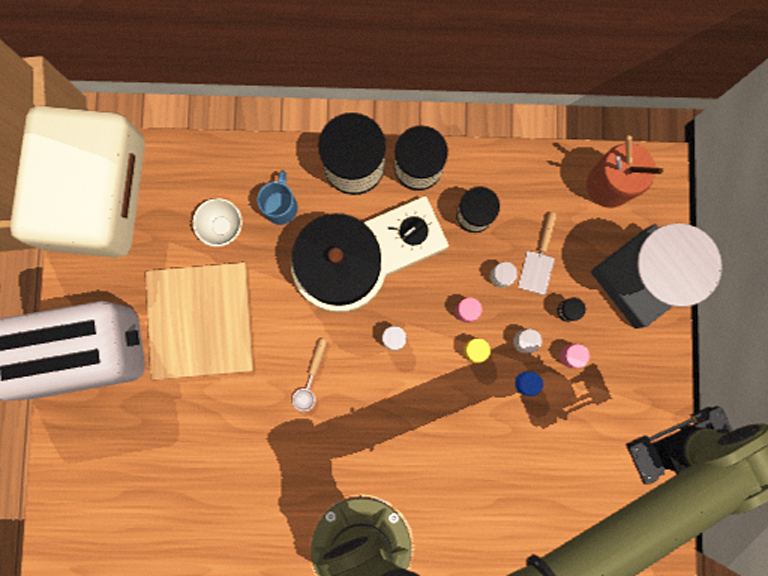

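View pics/side0.png

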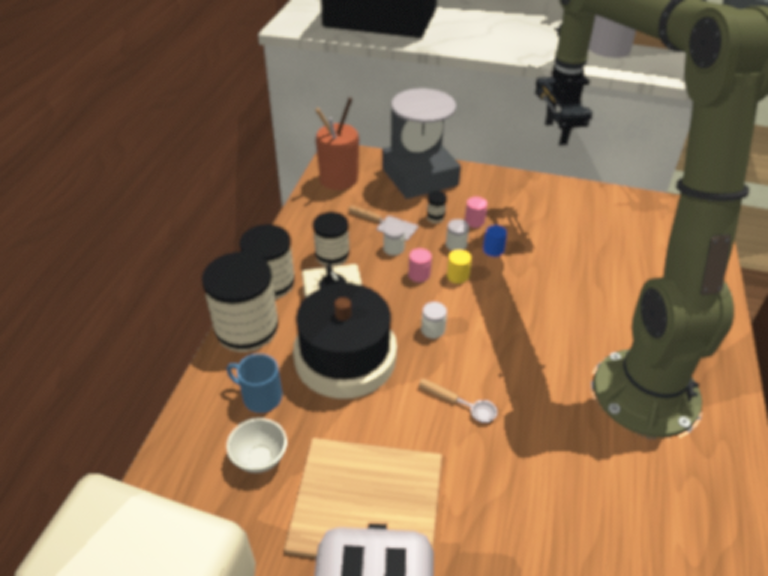

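The top view (1.5x) shows white-lidded candidates at (394,337), (503,273) and (528,341). The look-alikes are pink at (469,309) and (575,355), yellow at (478,350), blue at (529,383), and the spice tin with its black lid at (571,309). The cover is at (337,255), the dial at (413,231) and the board at (200,320). I'll check this in one close crop.

```bash
python3 - <<'E'
from h import *
c=snap('top'); save(c['image'],'crop1.png',(190,125,390,275),4)
E
```

```text
(no output)
```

View pics/crop1.png

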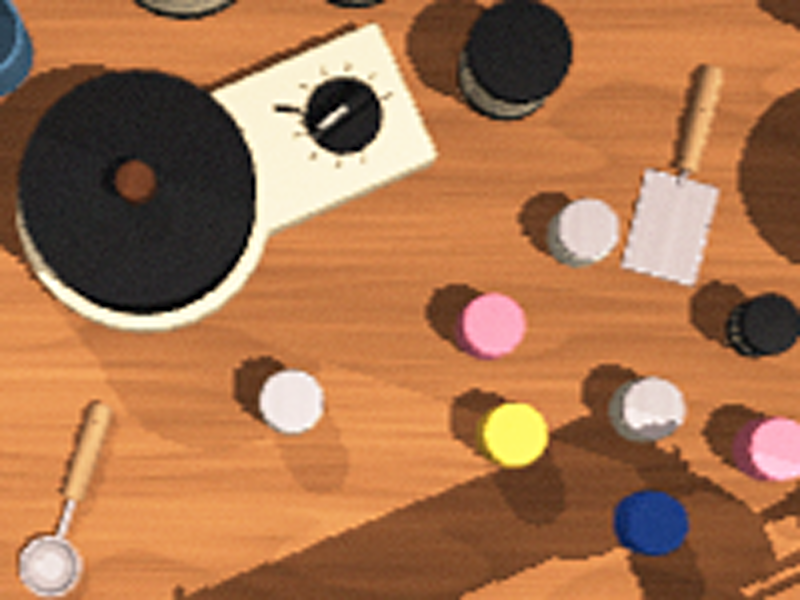

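The crop confirms three white jars, with lid centres at crop (292,401), (588,230) and (655,407). The dial bar is at (343,113) with its pointer to the lower left, and the long tick is at (287,107).

```bash
python3 - <<'E'
from h import *
np.set_printoptions(precision=4,suppress=True)
c=snap('top'); s=snap('side')
o=lambda L:[(190+(u+.5)/4-.5,125+(v+.5)/4-.5) for u,v in L]
print('jars',world(c,o([(292,401),(588,230),(655,407)]),.062))
print('jars side',world(s,np.array([(434,311),(394,231),(457,229)])/1.5,.062))
print('knob',world(c,o([(135,181)]),.169),'covertop',world(c,o([(138,191)]),.133))
print('knob side',world(s,np.array([(342,303)])/1.5,.169))
print('corners',world(c,o([(375,25),(436,157)]),.045))
print('disc',world(c,o([(343,115)]),.055),'line',world(c,o([(347,107),(318,130)]),.085),'mark',world(c,o([(276,107),(298,109),(287,107.5)]),.045))
print('board',world(c,np.array([(147,272),(246,263),(253,371),(152,380)])/1.5,.015))
print('spice',world(c,o([(770,323)]),.07),'pink',world(c,o([(494,325),(778,448)]),.06),'yel,blue',world(c,o([(515,434),(652,522)]),.06),'spat',world(c,o([(625,268),(645,170),(718,190),(692,284)]),.003))
print('spoon',world(c,o([(100,403),(50,565)]),.01),'tins',world(c,o([(518,50)]),.105))
E
```

```text
jars [[ 0.4653 -0.0624  0.062 ]
 [ 0.614  -0.3073  0.062 ]
 [ 0.4672 -0.3639  0.062 ]]
jars side [[ 0.4674 -0.0578  0.062 ]
 [ 0.6155 -0.2993  0.062 ]
 [ 0.4674 -0.347   0.062 ]]
knob [[0.6299 0.0661 0.169 ]] covertop [[0.6274 0.0657 0.133 ]]
knob side [[0.6323 0.0694 0.169 ]]
corners [[ 0.7885 -0.1267  0.045 ]
 [ 0.6757 -0.1805  0.045 ]]
disc [[ 0.708  -0.1004  0.055 ]] line [[ 0.7091 -0.1024  0.085 ]
 [ 0.6891 -0.0787  0.085 ]] mark [[ 0.7153 -0.0438  0.045 ]
 [ 0.7141 -0.0625  0.045 ]
 [ 0.7151 -0.0531  0.045 ]]
board [[0.6035 0.503  0.015 ]
 [0.6296 0.2789 0.015 ]
 [0.3844 0.2528 0.015 ]
 [0.3593 0.4782 0.015 ]]
spice [[ 0.5387 -0.458   0.07  ]] pink [[ 0.5325 -0.2295  0.06  ]
 [ 0.4356 -0.4668  0.06  ]] yel,blue [[ 0.4423 -0.248   0.06  ]
 [ 0.3723 -0.3621  0.06  ]] spat [[ 0.5895 -0.3494  0.003 ]
 [ 0.6758 -0.3665  0.003 ]
 [ 0.6597 -0.4302  0.003 ]
 [ 0.577  -0.4076  0.003 ]]
spoon [[0.4622 0.1004 0.01  ]
 [0.3245 0.1383 0.01  ]] tins [[ 0.7563 -0.2415  0.105 ]]
```

```bash
python3 - <<'E'
from h import *
np.set_printoptions(precision=4,suppress=True)
c=snap('top'); s=snap('side')
print('canister',world(c,np.array([(421,150),(352,147)])/1.5,.14))
th=np.linspace(0,2*np.pi,49)
S=4
items=[((.466,-.061),.0255,.062),((.466,-.061),.027,0),((.614,-.305),.0255,.062),((.614,-.305),.027,0),((.467,-.360),.0255,.062),((.467,-.360),.027,0),((.630,.066),.016,.169),((.630,.066),.108,.045),((.630,.066),.096,.133),((.708,-.1004),.031,.055)]
def draw(cc,box,name,S):
    u0,v0,u1,v1=box; im=cv2.resize(cc['image'][v0:v1,u0:u1],None,fx=S,fy=S,interpolation=cv2.INTER_CUBIC)
    for (x,y),r,z in items:
        P=pix(cc,np.c_[x+r*np.cos(th),y+r*np.sin(th),0*th+z]); P=((P+.5-[u0,v0])*S-.5)
        cv2.polylines(im,[np.round(P).astype(int)],True,(0,255,0),1)
    cv2.imwrite('pics/'+name,im)
draw(c,(190,125,390,275),'ov_top.png',4)
draw(s,(190,130,350,265),'ov_side.png',4.4)
E
```

```text
canister [[ 0.8678 -0.1108  0.14  ]
 [ 0.8705  0.0384  0.14  ]]
```

View pics/ov_top.png

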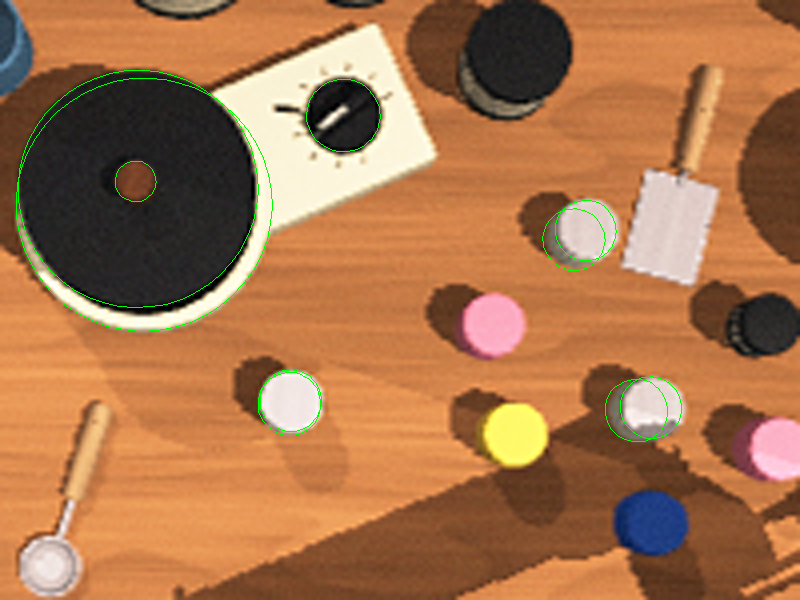

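View pics/ov_side.png

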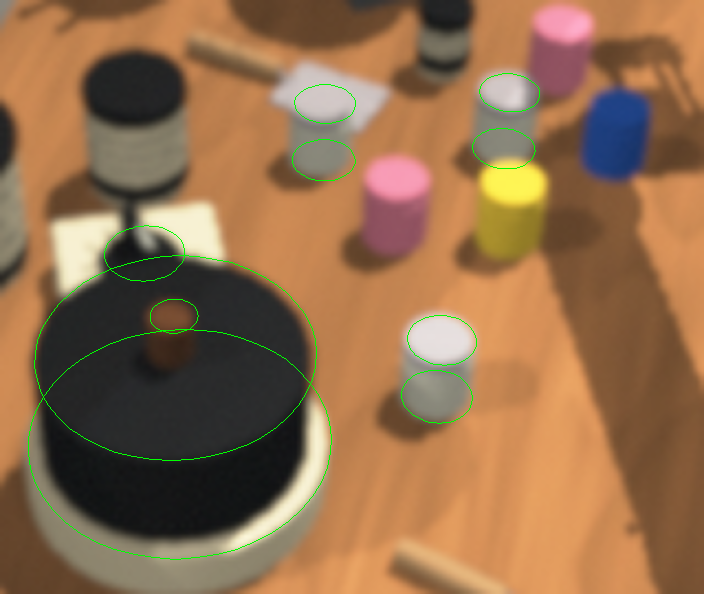

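Jar and knob circles agree with both views. The maker's yaw is about 25.3°, and the dial reads about 1.31 rad. Next I move over the dial.

send_rows:
  xyz:
    - [0.0354,-0.0155,0]
    - [0.0354,-0.0155,0]
    - [0.0354,-0.0155,0]
    - [0.0354,-0.0155,0]
    - [0.0354,-0.0155,0]
    - [0.0354,-0.0155,0]
    - [0.0354,-0.0155,0]
    - [0.0354,-0.0155,0]
    - [0.0354,-0.0155,0]
    - [0.0354,-0.0155,0]
    - [0.0354,-0.0155,0]
    - [0.0354,-0.0155,0]
    - [0.0354,-0.0155,0]
    - [0.0354,-0.0155,0]
    - [0.0354,-0.0155,0]
    - [0.0354,-0.0155,0]
    - [0.0354,-0.0155,0]
    - [0,0,0]
    - [0,0,0]
  rotation:
    - [0,0,0]
    - [0,0,0]
    - [0,0,0]
    - [0,0,0]
    - [0,0,0]
    - [0,0,0]
    - [0,0,0]
    - [0,0,0]
    - [0,0,0]
    - [0,0,0]
    - [0,0,0]
    - [0,0,0]
    - [0,0,0]
    - [0,0,0]
    - [0,0,0]
    - [0,0,0]
    - [0,0,0]
    - [0,0,0]
    - [0,0,0]
  jaw: [1,1,1,1,1,1,1,1,1,1,1,1,1,1,1,1,1,1,1]
  newtons: 30

```text
time_s: 2.25
tool_pos: [0.7083, -0.1, 0.4041]
tool_rot: [-180.0, 0.0, 24.7]
force: [0.2, -0.5, -0.2]
grip_width: 0.0871
grasp_force: 0.0
```

send_rows:
  xyz:
    - [0,0,0]
    - [0,0,0]
    - [0,0,0]
    - [0,0,0]
    - [0,0,0]
    - [0,0,0]
    - [0,0,0]
    - [0,0,0]
    - [0,0,0]
    - [0,0,0]
    - [0,0,0]
    - [0,0,0]
    - [0,0,0]
    - [0,0,0]
    - [0,0,0]
    - [0,0,0]
    - [0,0,0]
    - [0,0,0]
    - [0,0,0]
  rotation:
    - [0,0,-0.102]
    - [0,0,-0.102]
    - [0,0,-0.102]
    - [0,0,-0.102]
    - [0,0,-0.102]
    - [0,0,-0.102]
    - [0,0,-0.102]
    - [0,0,-0.102]
    - [0,0,-0.102]
    - [0,0,-0.102]
    - [0,0,-0.102]
    - [0,0,-0.102]
    - [0,0,-0.102]
    - [0,0,-0.102]
    - [0,0,-0.102]
    - [0,0,-0.102]
    - [0,0,-0.102]
    - [0,0,-0.102]
    - [0,0,0]
  jaw: [1,1,1,1,1,1,1,1,1,1,1,1,1,1,1,1,1,1,1]

```text
time_s: 4.15
tool_pos: [0.7073, -0.1036, 0.4048]
tool_rot: [-179.9, 0.1, 129.6]
force: [0.6, 0.2, -0.2]
grip_width: 0.087
grasp_force: 0.0
```

```bash
cat >> h.py <<'E'
def go(x,y,z=None):
    "remaining shift in tool axes to grasp point x,y,z"
    o=env.get_obs(); p=o['tool_pos']; a=np.radians(o['tool_rot'][2]); d=np.array([x,y])-p[:2]
    print('t',o['time_s'],'tcp',p.round(4),'rot',o['tool_rot'].round(2),'q7',o['qpos'][6].round(1),'w',o['grip_width'].round(4),'gf',o['grasp_force'],'F',o['force'].round(2))
    print('shift',(d[0]*np.cos(a)+d[1]*np.sin(a)).round(4),(d[0]*np.sin(a)-d[1]*np.cos(a)).round(4),None if z is None else (p[2]-.164-z).round(4))
E
python3 -c "
from h import *
go(.708,-.1004,.088)"
```

```text
Traceback (most recent call last):
  File "h.py", line 21, in go
    print('t',o['time_s'],'tcp',p.round(4),'rot',o['tool_rot'].round(2),'q7',o['qpos'][6].round(1),'w',o['grip_width'].round(4),'gf',o['grasp_force'],'F',o['force'].round(2))
                                                                                                       ^^^^^^^^^^^^^^^^^^^^^
AttributeError: 'float' object has no attribute 'round'
```

```bash
sed -i "s/o\['grip_width'\].round(4)/round(o['grip_width'],4)/" h.py
python3 -c "
from h import *
go(.708,-.1004,.088)"
```

```text
t 4.15 tcp [ 0.7073 -0.1036  0.4048] rot [-1.7992e+02  6.0000e-02  1.2961e+02] q7 33.9 w 0.087 gf 0.0 F [ 0.65  0.25 -0.2 ]
shift 0.0021 0.0026 0.1528
```

send_rows:
  xyz:
    - [0.002,0.003,0]
    - [0,0,0.02]
    - [0,0,0.025]
    - [0,0,0.025]
    - [0,0,0.025]
    - [0,0,0.025]
    - [0,0,0.02]
    - [0,0,0.012]
    - [0,0,0]
    - [0,0,0]
    - [0,0,0]
    - [0,0,0]
    - [0,0,0]
    - [0,0,0]
    - [0,0,0]
  rotation:
    - [0,0,0]
    - [0,0,0]
    - [0,0,0]
    - [0,0,0]
    - [0,0,0]
    - [0,0,0]
    - [0,0,0]
    - [0,0,0]
    - [0,0,0]
    - [0,0,0]
    - [0,0,0]
    - [0,0,0]
    - [0,0,0]
    - [0,0,0]
    - [0,0,0]
  jaw: [0.8,0.6,0.6,0.6,0.6,0.6,0.6,0.6,0.6,0,0,0,0,0,0]
  newtons: 15

```text
time_s: 5.65
tool_pos: [0.709, -0.0979, 0.253]
tool_rot: [180.0, 0.0, 129.8]
force: [0.1, -0.3, 1.1]
grip_width: 0.0138
grasp_force: 15.0
```

```bash
python3 -c "
from h import *
go(.708,-.1004,.088)"
```

```text
t 5.65 tcp [ 0.709  -0.0979  0.253 ] rot [1.8000e+02 2.0000e-02 1.2976e+02] q7 30.9 w 0.0138 gf 14.998899400234222 F [ 0.12 -0.3   1.12]
shift -0.0013 -0.0024 0.001
```

send_rows:
  xyz:
    - [0,0,0]
    - [0,0,0]
    - [0,0,0]
    - [0,0,0]
    - [0,0,0]
    - [0,0,0]
    - [0,0,0]
    - [0,0,0]
    - [0,0,0]
    - [0,0,0]
    - [0,0,0]
    - [0,0,0]
    - [0,0,0]
    - [0,0,0]
    - [0,0,0]
    - [0,0,0]
  rotation:
    - [0,0,-0.08]
    - [0,0,-0.1]
    - [0,0,-0.1]
    - [0,0,-0.1]
    - [0,0,-0.1]
    - [0,0,-0.1]
    - [0,0,-0.1]
    - [0,0,-0.1]
    - [0,0,-0.1]
    - [0,0,-0.1]
    - [0,0,-0.1]
    - [0,0,-0.1]
    - [0,0,-0.1]
    - [0,0,-0.03]
    - [0,0,0]
    - [0,0,0]
  jaw: [0,0,0,0,0,0,0,0,0,0,0,0,0,0,0,0]

```text
time_s: 7.25
tool_pos: [0.7087, -0.1005, 0.253]
tool_rot: [-179.8, -0.2, -155.4]
force: [-3.0, -5.1, 4.0]
grip_width: 0.0139
grasp_force: 15.0
```

```bash
python3 -c "
from h import *
go(.708,-.1004,.088);print(env.get_obs()['wrist_torque'])"
```

```text
t 7.25 tcp [ 0.7087 -0.1005  0.253 ] rot [-179.82   -0.18 -155.37] q7 100.0 w 0.0139 gf 15.000435411930084 F [-2.96 -5.11  3.97]
shift 0.0006 0.0004 0.001
[-0.92319226  0.53725864  0.03372495]
```

send_rows:
  xyz:
    - [0,0,0]
    - [0,0,0]
    - [0,0,0]
    - [0,0,0]
    - [0,0,0]
  rotation:
    - [0,0,-0.03]
    - [0,0,-0.03]
    - [0,0,-0.03]
    - [0,0,0]
    - [0,0,0]
  jaw: [0,0,0,0,0]

```text
time_s: 7.75
tool_pos: [0.7088, -0.1005, 0.253]
tool_rot: [-179.8, -0.2, -150.3]
force: [-3.2, -5.8, 3.7]
grip_width: 0.0149
grasp_force: 15.7
```

```bash
python3 -c "
from h import *
go(.708,-.1004,.088);print(env.get_obs()['wrist_torque'])"
```

```text
t 7.75 tcp [ 0.7088 -0.1005  0.253 ] rot [-1.7984e+02 -1.6000e-01 -1.5026e+02] q7 104.7 w 0.0149 gf 15.650337399565615 F [-3.18 -5.81  3.67]
shift 0.0007 0.0005 0.001
[-0.98645587  0.44841015 -0.33030819]
```

send_rows:
  xyz:
    - [0,0,0]
    - [0,0,0]
    - [0,0,0]
    - [0,0,-0.02]
    - [0,0,-0.04]
    - [0,0,-0.04]
    - [0,0,-0.04]
    - [0,0,-0.02]
  rotation:
    - [0,0,0.03]
    - [0,0,0]
    - [0,0,0]
    - [0,0,0]
    - [0,0,0]
    - [0,0,0]
    - [0,0,0]
    - [0,0,0]
  jaw: [0,0.6,0.6,0.6,0.6,0.6,0.6,0.6]

```text
time_s: 8.55
tool_pos: [0.7093, -0.096, 0.419]
tool_rot: [-179.9, 0.4, -151.6]
force: [0.2, 0.2, -0.8]
grip_width: 0.0514
grasp_force: 0.0
```

send_rows:
  xyz:
    - [0,0,0]
    - [0,0,0]
    - [0,0,0]
    - [0,0,0]
    - [0,0,0]
    - [0,0,0]
    - [0,0,0]
    - [0,0,0]
    - [0,0,0]
    - [0,0,0]
    - [0,0,0]
    - [0,0,0]
    - [0,0,0]
    - [0,0,0]
    - [0,0,0]
    - [0,0,0]
  rotation:
    - [0,0,0.1]
    - [0,0,0.1]
    - [0,0,0.1]
    - [0,0,0.1]
    - [0,0,0.1]
    - [0,0,0.1]
    - [0,0,0.1]
    - [0,0,0.1]
    - [0,0,0.1]
    - [0,0,0.1]
    - [0,0,0.1]
    - [0,0,0.1]
    - [0,0,0.1]
    - [0,0,0.1]
    - [0,0,0.1]
    - [0,0,0]
  jaw: [0.8,0.8,0.8,0.8,0.8,0.8,0.8,0.8,0.8,0.8,0.8,0.8,0.8,0.8,0.8,0.8]

```text
time_s: 10.15
tool_pos: [0.7091, -0.0964, 0.4143]
tool_rot: [179.9, 0.0, 122.4]
force: [0.3, 0.1, 0.4]
grip_width: 0.0696
grasp_force: 0.0
```

```bash
python3 -c "
from h import *
go(.630,.066,.155)"
```

```text
t 10.15 tcp [ 0.7091 -0.0964  0.4143] rot [1.7989e+02 2.0000e-02 1.2241e+02] q7 26.1 w 0.0696 gf 0.0 F [0.3  0.12 0.35]
shift 0.1794 0.0203 0.0953
```

send_rows:
  xyz:
    - [0.0224,0.0025,0]
    - [0.0224,0.0025,0]
    - [0.0224,0.0025,0]
    - [0.0224,0.0025,0]
    - [0.0224,0.0025,0]
    - [0.0224,0.0025,0]
    - [0.0224,0.0025,0]
    - [0.0224,0.0025,0]
    - [0,0,0]
    - [0,0,0]
  rotation:
    - [0,0,0]
    - [0,0,0]
    - [0,0,0]
    - [0,0,0]
    - [0,0,0]
    - [0,0,0]
    - [0,0,0]
    - [0,0,0]
    - [0,0,0]
    - [0,0,0]
  jaw: [0.8,0.8,0.8,0.8,0.8,0.8,0.8,0.8,0.8,0.8]

```text
time_s: 11.15
tool_pos: [0.6299, 0.065, 0.413]
tool_rot: [180.0, 0.1, 122.4]
force: [-0.4, -0.8, 1.0]
grip_width: 0.07
grasp_force: 0.0
```

```bash
python3 -c "
from h import *
go(.630,.066,.155)"
```

```text
t 11.15 tcp [0.6299 0.065  0.413 ] rot [1.7999e+02 6.0000e-02 1.2241e+02] q7 13.1 w 0.07 gf 0.0 F [-0.36 -0.85  1.02]
shift 0.0008 0.0006 0.094
```

send_rows:
  xyz:
    - [0.001,0.001,0.02]
    - [0,0,0.025]
    - [0,0,0.025]
    - [0,0,0.015]
    - [0,0,0.008]
    - [0,0,0]
    - [0,0,0]
    - [0,0,0]
    - [0,0,0]
    - [0,0,0]
    - [0,0,0]
  rotation:
    - [0,0,0]
    - [0,0,0]
    - [0,0,0]
    - [0,0,0]
    - [0,0,0]
    - [0,0,0]
    - [0,0,0]
    - [0,0,0]
    - [0,0,0]
    - [0,0,0]
    - [0,0,0]
  jaw: [0.8,0.8,0.8,0.8,0.8,0.8,0,0,0,0,0]
  newtons: 40

```text
time_s: 12.25
tool_pos: [0.6305, 0.0657, 0.3201]
tool_rot: [180.0, 0.0, 122.3]
force: [0.2, 0.3, 0.1]
grip_width: 0.0375
grasp_force: 0.0
```

```bash
python3 -c "
from h import *
go(.630,.066,.155)"
```

```text
t 12.25 tcp [0.6305 0.0657 0.3201] rot [1.7998e+02 2.0000e-02 1.2232e+02] q7 10.9 w 0.0375 gf 0.0 F [0.18 0.29 0.09]
shift 0.0005 -0.0003 0.0011
```

send_rows:
  xyz:
    - [0,0,0]
    - [0,0,0]
    - [0,0,0]
    - [0,0,0]
    - [0,0,-0.005]
    - [0,0,-0.015]
    - [0,0,-0.02]
    - [0,0,-0.02]
    - [0,0,-0.02]
    - [0,0,-0.02]
    - [0,0,-0.015]
    - [0,0,-0.005]
    - [0,0,0]
  rotation:
    - [0,0,0]
    - [0,0,0]
    - [0,0,0]
    - [0,0,0]
    - [0,0,0]
    - [0,0,0]
    - [0,0,0]
    - [0,0,0]
    - [0,0,0]
    - [0,0,0]
    - [0,0,0]
    - [0,0,0]
    - [0,0,0]
  jaw: [0,0,0,0,0,0,0,0,0,0,0,0,0]

```text
time_s: 13.55
tool_pos: [0.6303, 0.0655, 0.4396]
tool_rot: [-180.0, 0.0, 122.3]
force: [0.3, 0.1, -4.7]
grip_width: 0.031
grasp_force: 40.0
```

```bash
python3 -c "
from h import *
go(.494,.378,.128)"
```

```text
t 13.55 tcp [0.6303 0.0655 0.4396] rot [-1.7995e+02  1.0000e-02  1.2231e+02] q7 13.4 w 0.031 gf 39.99980743043125 F [ 0.32  0.08 -4.74]
shift 0.3369 0.0518 0.1476
```

send_rows:
  xyz:
    - [0.012,0.002,0]
    - [0.0241,0.0037,0]
    - [0.0241,0.0037,0]
    - [0.0241,0.0037,0]
    - [0.0241,0.0037,0]
    - [0.0241,0.0037,0]
    - [0.0241,0.0037,0]
    - [0.0241,0.0037,0]
    - [0.0241,0.0037,0]
    - [0.0241,0.0037,0]
    - [0.0241,0.0037,0]
    - [0.0241,0.0037,0]
    - [0.0241,0.0037,0]
    - [0.0241,0.0037,0]
    - [0.012,0.002,0]
    - [0,0,0]
    - [0,0,0]
  rotation:
    - [0,0,0]
    - [0,0,0]
    - [0,0,0]
    - [0,0,0]
    - [0,0,0]
    - [0,0,0]
    - [0,0,0]
    - [0,0,0]
    - [0,0,0]
    - [0,0,0]
    - [0,0,0]
    - [0,0,0]
    - [0,0,0]
    - [0,0,0]
    - [0,0,0]
    - [0,0,0]
    - [0,0,0]
  jaw: [0,0,0,0,0,0,0,0,0,0,0,0,0,0,0,0,0]

```text
time_s: 15.25
tool_pos: [0.4945, 0.3779, 0.4391]
tool_rot: [-179.9, 0.1, 122.3]
force: [-0.2, -0.3, -3.9]
grip_width: 0.0311
grasp_force: 40.0
```

```bash
python3 -c "
from h import *
go(.494,.378,.126)"
```

```text
t 15.25 tcp [0.4945 0.3779 0.4391] rot [-1.7993e+02  8.0000e-02  1.2229e+02] q7 -19.7 w 0.0311 gf 39.999574944376945 F [-0.2  -0.26 -3.94]
shift 0.0004 -0.0003 0.1491
```

Lower to just above the board, then feel for contact in small steps.

send_rows:
  xyz:
    - [0,0,0.015]
    - [0,0,0.025]
    - [0,0,0.025]
    - [0,0,0.025]
    - [0,0,0.02]
    - [0,0,0.015]
    - [0,0,0.01]
    - [0,0,0.007]
    - [0,0,0.003]
    - [0,0,0.002]
    - [0,0,0.001]
    - [0,0,0]
    - [0,0,0]
  rotation:
    - [0,0,0]
    - [0,0,0]
    - [0,0,0]
    - [0,0,0]
    - [0,0,0]
    - [0,0,0]
    - [0,0,0]
    - [0,0,0]
    - [0,0,0]
    - [0,0,0]
    - [0,0,0]
    - [0,0,0]
    - [0,0,0]
  jaw: [0,0,0,0,0,0,0,0,0,0,0,0,0]

```text
time_s: 16.55
tool_pos: [0.4942, 0.3788, 0.2922]
tool_rot: [180.0, 0.0, 122.3]
force: [0.1, 0.4, -4.0]
grip_width: 0.0314
grasp_force: 40.0
```

```bash
python3 -c "
from h import *
go(.494,.378,.126)"
```

```text
t 16.55 tcp [0.4942 0.3788 0.2922] rot [1.7996e+02 1.0000e-02 1.2232e+02] q7 -23.5 w 0.0314 gf 39.99959506094456 F [ 0.07  0.4  -4.01]
shift -0.0005 -0.0006 0.0022
```

send_rows:
  xyz:
    - [0,0,0.001]
    - [0,0,0.001]
    - [0,0,0.001]
    - [0,0,0]
    - [0,0,0]
  rotation:
    - [0,0,0]
    - [0,0,0]
    - [0,0,0]
    - [0,0,0]
    - [0,0,0]
  jaw: [0,0,0,0,0]

```text
time_s: 17.05
tool_pos: [0.4941, 0.3787, 0.29]
tool_rot: [180.0, 0.0, 122.3]
force: [-3.4, -2.8, 5.2]
grip_width: 0.0311
grasp_force: 40.0
```

send_rows:
  xyz:
    - [0,0,0]
    - [0,0,0]
    - [0,0,0]
    - [0,0,0]
    - [0,0,0]
    - [0,0,-0.015]
    - [0,0,-0.03]
    - [0,0,-0.03]
    - [0,0,-0.03]
    - [0,0,-0.03]
    - [0,0,-0.015]
    - [0,0,0]
  rotation:
    - [0,0,0]
    - [0,0,0]
    - [0,0,0]
    - [0,0,0]
    - [0,0,0]
    - [0,0,0]
    - [0,0,0]
    - [0,0,0]
    - [0,0,0]
    - [0,0,0]
    - [0,0,0]
    - [0,0,0]
  jaw: [0.8,0.8,0.8,0.8,0.8,0.8,0.8,0.8,0.8,0.8,0.8,0.8]

```text
time_s: 18.25
tool_pos: [0.4942, 0.3793, 0.4416]
tool_rot: [179.7, -0.0, 122.3]
force: [0.1, 0.8, 0.2]
grip_width: 0.0698
grasp_force: 0.0
```

```bash
python3 - <<'E'
from h import *
c=snap('top'); save(c['image'],'t2.png',(110,115,390,285),2.85)
go(.466,-.061,.045)
E
```

```text
t 18.3 tcp [0.4941 0.3788 0.4394] rot [1.7991e+02 1.0000e-02 1.2232e+02] q7 -19.8 w 0.0696 gf 0.0 F [ 0.47 -0.84  0.11]
shift -0.3567 -0.2588 0.2304
```

View pics/t2.png

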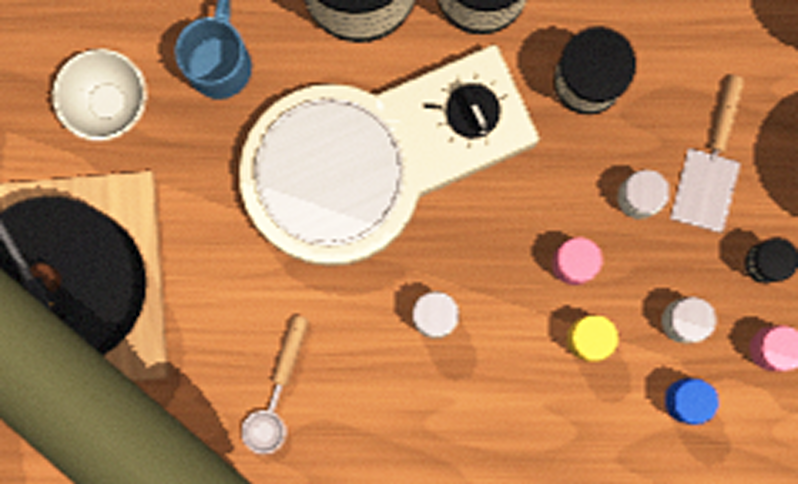

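The dial now points down and to the right (-x of the maker), which is off. The cover is on the board, the tray is open with its centre near (328,171), and the three white jars are at (436,315), (644,193) and (690,319).

```bash
python3 - <<'E'
from h import *
np.set_printoptions(precision=4,suppress=True)
c=snap('top')
o=lambda L:[(110+(u+.5)/2.85-.5,115+(v+.5)/2.85-.5) for u,v in L]
print(world(c,o([(436,315),(644,193),(690,319)]),.062))
# tray: fit circle edges via pixel mask of bright grey
im=c['image'].astype(int); h=cv2.cvtColor(c['image'],cv2.COLOR_BGR2HSV)
print('tray rim',world(c,o([(253,171),(403,171),(328,96),(328,247)]),.057), world(c,o([(328,171.5)]),.057))
print('base',world(c,o([(239,170),(330,263)]),.045))
# cover placed: project check
print('coveredge',pix(c,[[.494+.096,.378,.103],[.494,.378-.096,.103],[.494+.068,.378-.068,.103]]))
E
```

```text
[[ 0.4643 -0.0626  0.062 ]
 [ 0.613  -0.304   0.062 ]
 [ 0.4663 -0.3586  0.062 ]]
tray rim [[ 0.6288  0.1562  0.057 ]
 [ 0.633  -0.0201  0.057 ]
 [ 0.7205  0.0707  0.057 ]
 [ 0.5411  0.0655  0.057 ]] [[0.6303 0.0681 0.057 ]]
base [[0.6313 0.1741 0.045 ]
 [0.5234 0.0633 0.045 ]]
coveredge [[128.0658 182.8313]
 [156.4169 213.0274]
 [148.677  191.8942]]
```

send_rows:
  xyz:
    - [-0.011,-0.0077,0]
    - [-0.0216,-0.0157,0]
    - [-0.0216,-0.0157,0]
    - [-0.0216,-0.0157,0]
    - [-0.0216,-0.0157,0]
    - [-0.0216,-0.0157,0]
    - [-0.0216,-0.0157,0]
    - [-0.0216,-0.0157,0]
    - [-0.0216,-0.0157,0]
    - [-0.0216,-0.0157,0]
    - [-0.0216,-0.0157,0]
    - [-0.0216,-0.0157,0]
    - [-0.0216,-0.0157,0]
    - [-0.0216,-0.0157,0]
    - [-0.0216,-0.0157,0]
    - [-0.0216,-0.0157,0]
    - [-0.0216,-0.0157,0]
    - [-0.011,-0.0077,0]
    - [0,0,0]
    - [0,0,0]
  rotation:
    - [0,0,0]
    - [0,0,0]
    - [0,0,0]
    - [0,0,0]
    - [0,0,0]
    - [0,0,0]
    - [0,0,0]
    - [0,0,0]
    - [0,0,0]
    - [0,0,0]
    - [0,0,0]
    - [0,0,0]
    - [0,0,0]
    - [0,0,0]
    - [0,0,0]
    - [0,0,0]
    - [0,0,0]
    - [0,0,0]
    - [0,0,0]
    - [0,0,0]
  jaw: [1,1,1,1,1,1,1,1,1,1,1,1,1,1,1,1,1,1,1,1]
  newtons: 25

```text
time_s: 20.35
tool_pos: [0.4654, -0.0736, 0.438]
tool_rot: [-180.0, -0.1, 122.4]
force: [0.0, 0.8, -0.2]
grip_width: 0.0871
grasp_force: 0.0
```

```bash
python3 -c "
from h import *
go(.465,-.062,.048)"
```

```text
t 20.35 tcp [ 0.4654 -0.0736  0.438 ] rot [-1.7998e+02 -1.0000e-01  1.2236e+02] q7 40.5 w 0.0871 gf 0.0 F [ 0.03  0.8  -0.21]
shift 0.01 0.0059 0.226
```

send_rows:
  xyz:
    - [0.01,0.006,0]
    - [0,0,0.026]
    - [0,0,0.03]
    - [0,0,0.03]
    - [0,0,0.03]
    - [0,0,0.03]
    - [0,0,0.03]
    - [0,0,0.03]
    - [0,0,0.015]
    - [0,0,0.005]
    - [0,0,0]
    - [0,0,0]
    - [0,0,0]
    - [0,0,0]
    - [0,0,0]
    - [0,0,0]
    - [0,0,0]
    - [0,0,0]
  rotation:
    - [0,0,0]
    - [0,0,0]
    - [0,0,0]
    - [0,0,0]
    - [0,0,0]
    - [0,0,0]
    - [0,0,0]
    - [0,0,0]
    - [0,0,0]
    - [0,0,0]
    - [0,0,0]
    - [0,0,0]
    - [0,0,0]
    - [0,0,0]
    - [0,0,0]
    - [0,0,0]
    - [0,0,0]
    - [0,0,0]
  jaw: [1,1,1,1,1,1,1,1,1,1,1,0,0,0,0,0,0,0]

```text
time_s: 22.15
tool_pos: [0.4657, -0.0628, 0.2132]
tool_rot: [179.9, 0.1, 122.3]
force: [1.7, 1.0, 2.8]
grip_width: 0.0536
grasp_force: 25.0
```

send_rows:
  xyz:
    - [0,0,-0.01]
    - [0,0,-0.03]
    - [0,0,-0.03]
    - [0,0,-0.03]
    - [0,0,-0.03]
    - [0,0,-0.02]
    - [0,0,0]
  rotation:
    - [0,0,0]
    - [0,0,0]
    - [0,0,0]
    - [0,0,0]
    - [0,0,0]
    - [0,0,0]
    - [0,0,0]
  jaw: [0,0,0,0,0,0,0]

```text
time_s: 22.85
tool_pos: [0.4656, -0.063, 0.3654]
tool_rot: [179.9, 0.2, 122.3]
force: [-0.3, -0.5, -1.9]
grip_width: 0.0528
grasp_force: 25.0
```

```bash
python3 -c "
from h import *
go(.6024,.1111,.098)"
```

```text
t 22.85 tcp [ 0.4656 -0.063   0.3654] rot [179.86   0.22 122.3 ] q7 37.7 w 0.0528 gf 24.999067783355713 F [-0.33 -0.53 -1.92]
shift 0.074 0.2087 0.1034
```

send_rows:
  xyz:
    - [0.004,0.0105,0]
    - [0.0074,0.0209,0]
    - [0.0074,0.0209,0]
    - [0.0074,0.0209,0]
    - [0.0074,0.0209,0]
    - [0.0074,0.0209,0]
    - [0.0074,0.0209,0]
    - [0.0074,0.0209,0]
    - [0.0074,0.0209,0]
    - [0.0074,0.0209,0]
    - [0.0034,0.0105,0]
    - [0,0,0]
    - [0,0,0]
  rotation:
    - [0,0,0]
    - [0,0,0]
    - [0,0,0]
    - [0,0,0]
    - [0,0,0]
    - [0,0,0]
    - [0,0,0]
    - [0,0,0]
    - [0,0,0]
    - [0,0,0]
    - [0,0,0]
    - [0,0,0]
    - [0,0,0]
  jaw: [0,0,0,0,0,0,0,0,0,0,0,0,0]

```text
time_s: 24.15
tool_pos: [0.6018, 0.111, 0.3615]
tool_rot: [-179.9, -0.0, 122.3]
force: [-0.7, -0.3, -1.7]
grip_width: 0.0532
grasp_force: 25.0
```

```bash
python3 -c "
from h import *
go(.6024,.1111,.098)"
```

```text
t 24.15 tcp [0.6018 0.111  0.3615] rot [-1.7986e+02 -4.0000e-02  1.2233e+02] q7 9.2 w 0.0532 gf 24.99905437231064 F [-0.75 -0.28 -1.73]
shift -0.0003 0.0005 0.0995
```

send_rows:
  xyz:
    - [0,0,0.015]
    - [0,0,0.025]
    - [0,0,0.025]
    - [0,0,0.02]
    - [0,0,0.01]
    - [0,0,0.003]
    - [0,0,0.001]
    - [0,0,0]
    - [0,0,0]
  rotation:
    - [0,0,0]
    - [0,0,0]
    - [0,0,0]
    - [0,0,0]
    - [0,0,0]
    - [0,0,0]
    - [0,0,0]
    - [0,0,0]
    - [0,0,0]
  jaw: [0,0,0,0,0,0,0,0,0]

```text
time_s: 25.05
tool_pos: [0.6026, 0.1115, 0.2648]
tool_rot: [179.9, 0.1, 122.3]
force: [-0.7, 0.4, -3.0]
grip_width: 0.0533
grasp_force: 25.0
```

send_rows:
  xyz:
    - [0,0,0.001]
    - [0,0,0.001]
    - [0,0,0]
    - [0,0,0]
  rotation:
    - [0,0,0]
    - [0,0,0]
    - [0,0,0]
    - [0,0,0]
  jaw: [0,0,0,0]

```text
time_s: 25.45
tool_pos: [0.6024, 0.1115, 0.2623]
tool_rot: [180.0, 0.0, 122.3]
force: [0.1, 0.3, 1.2]
grip_width: 0.0537
grasp_force: 25.0
```

send_rows:
  xyz:
    - [0,0,0]
    - [0,0,0]
    - [0,0,0]
    - [0,0,-0.01]
    - [0,0,-0.03]
    - [0,0,-0.03]
    - [0,0,-0.03]
    - [0,0,-0.03]
    - [0,0,-0.02]
    - [0,0,0]
  rotation:
    - [0,0,0]
    - [0,0,0]
    - [0,0,0]
    - [0,0,0]
    - [0,0,0]
    - [0,0,0]
    - [0,0,0]
    - [0,0,0]
    - [0,0,0]
    - [0,0,0]
  jaw: [0.82,0.82,0.82,0.82,0.82,0.82,0.82,0.82,0.82,1]

```text
time_s: 26.45
tool_pos: [0.6028, 0.1121, 0.416]
tool_rot: [179.6, 0.2, 122.3]
force: [0.8, 1.3, 0.3]
grip_width: 0.0747
grasp_force: 0.0
```

send_rows:
  xyz:
    - [-0.0112,-0.0067,0]
    - [-0.0223,-0.0133,0]
    - [-0.0223,-0.0133,0]
    - [-0.0223,-0.0133,0]
    - [-0.0223,-0.0133,0]
    - [-0.0223,-0.0133,0]
    - [-0.0223,-0.0133,0]
    - [-0.0223,-0.0133,0]
    - [-0.0223,-0.0133,0]
    - [-0.0223,-0.0133,0]
    - [-0.0223,-0.0133,0]
    - [-0.0223,-0.0133,0]
    - [-0.0223,-0.0133,0]
    - [-0.0223,-0.0133,0]
    - [-0.0223,-0.0133,0]
    - [-0.0223,-0.0133,0]
    - [-0.0112,-0.0067,0]
    - [0,0,0]
    - [0,0,0]
  rotation:
    - [0,0,0]
    - [0,0,0]
    - [0,0,0]
    - [0,0,0]
    - [0,0,0]
    - [0,0,0]
    - [0,0,0]
    - [0,0,0]
    - [0,0,0]
    - [0,0,0]
    - [0,0,0]
    - [0,0,0]
    - [0,0,0]
    - [0,0,0]
    - [0,0,0]
    - [0,0,0]
    - [0,0,0]
    - [0,0,0]
    - [0,0,0]
  jaw: [1,1,1,1,1,1,1,1,1,1,1,1,1,1,1,1,1,1,1]

```text
time_s: 28.35
tool_pos: [0.6131, -0.3032, 0.411]
tool_rot: [180.0, -0.1, 122.4]
force: [0.5, 0.4, -0.9]
grip_width: 0.087
grasp_force: 0.0
```

```bash
python3 - <<'E'
from h import *
c=snap('side'); save(c['image'],'s3.png',(170,120,350,270),4)
go(.613,-.3045,.048)
E
```

```text
t 28.4 tcp [ 0.6134 -0.3023  0.4114] rot [ 1.7997e+02 -9.0000e-02  1.2244e+02] q7 47.8 w 0.087 gf 0.0 F [0.05 0.74 0.12]
shift -0.0017 -0.0015 0.1994
```

View pics/s3.png

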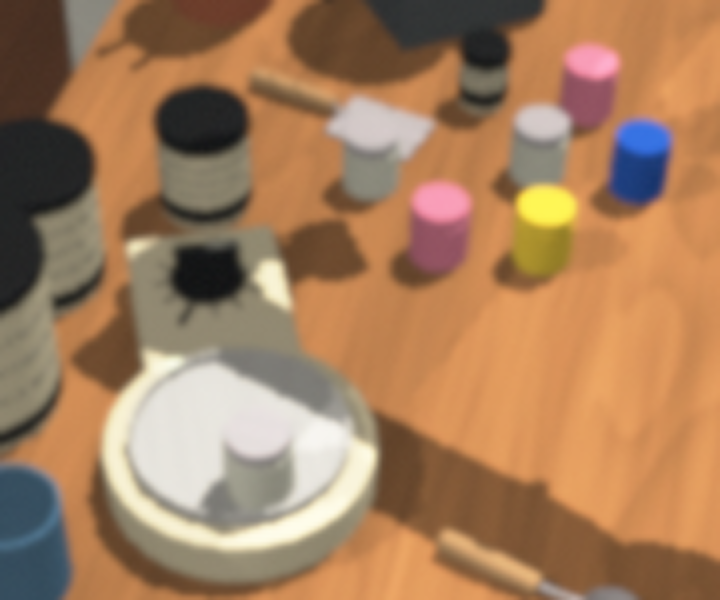

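Jar 1 stands upright in the tray, with its lid at crop (258,432). Jars 2 and 3 have their lids at about (371,134) and (541,121). I'll check them against the earlier positions.

```bash
python3 - <<'E'
from h import *
s=snap('side')
o=lambda L:[(170+(u+.5)/4-.5,120+(v+.5)/4-.5) for u,v in L]
print(world(s,o([(371,134),(541,121)]),.062),world(s,o([(258,434)]),.111))
print((pix(s,[[.613,-.3045,.062],[.4665,-.3595,.062]])-[170,120])*4)
E
```

```text
[[ 0.61769159 -0.30392689  0.062     ]
 [ 0.46942118 -0.36345597  0.062     ]] [[0.60196771 0.11421689 0.111     ]]
[[374.60181214 132.95337376]
 [541.87479412 122.60511944]]
```

send_rows:
  xyz:
    - [-0.0017,-0.0015,0]
    - [0,0,0.02]
    - [0,0,0.03]
    - [0,0,0.03]
    - [0,0,0.02]
    - [0,0,0]
    - [0,0,0]
  rotation:
    - [0,0,0]
    - [0,0,0]
    - [0,0,0]
    - [0,0,0]
    - [0,0,0]
    - [0,0,0]
    - [0,0,0]
  jaw: [1,1,1,1,1,1,1]

```text
time_s: 29.15
tool_pos: [0.613, -0.3058, 0.3124]
tool_rot: [180.0, 0.0, 122.4]
force: [0.8, -0.4, 0.4]
grip_width: 0.087
grasp_force: 0.0
```

send_rows:
  xyz:
    - [0,0,0.02]
    - [0,0,0.025]
    - [0,0,0.025]
    - [0,0,0.02]
    - [0,0,0.01]
    - [0,0,0]
    - [0,0,0]
    - [0,0,0]
    - [0,0,0]
    - [0,0,0]
    - [0,0,0]
    - [0,0,0]
    - [0,0,0]
  rotation:
    - [0,0,0]
    - [0,0,0]
    - [0,0,0]
    - [0,0,0]
    - [0,0,0]
    - [0,0,0]
    - [0,0,0]
    - [0,0,0]
    - [0,0,0]
    - [0,0,0]
    - [0,0,0]
    - [0,0,0]
    - [0,0,0]
  jaw: [1,1,1,1,1,1,0,0,0,0,0,0,0]

```text
time_s: 30.45
tool_pos: [0.6134, -0.306, 0.2125]
tool_rot: [179.9, 0.1, 122.3]
force: [2.4, 1.3, 3.1]
grip_width: 0.0535
grasp_force: 25.0
```

send_rows:
  xyz:
    - [0,0,-0.01]
    - [0,0,-0.03]
    - [0,0,-0.03]
    - [0,0,-0.03]
    - [0,0,-0.03]
    - [0,0,-0.02]
    - [0,0,0]
    - [0,0,0]
  rotation:
    - [0,0,0]
    - [0,0,0]
    - [0,0,0]
    - [0,0,0]
    - [0,0,0]
    - [0,0,0]
    - [0,0,0]
    - [0,0,0]
  jaw: [0,0,0,0,0,0,0,0]

```text
time_s: 31.25
tool_pos: [0.6122, -0.3065, 0.361]
tool_rot: [-179.9, -0.0, 122.3]
force: [-1.6, -0.8, -2.0]
grip_width: 0.0532
grasp_force: 25.0
```

```bash
python3 -c "
from h import *
go(.682,.0689,.098)"
```

```text
t 31.25 tcp [ 0.6122 -0.3065  0.361 ] rot [-1.7993e+02 -4.0000e-02  1.2230e+02] q7 47.3 w 0.0532 gf 24.99930828809738 F [-1.56 -0.84 -1.98]
shift 0.28 0.2595 0.099
```

send_rows:
  xyz:
    - [0.0083,0.0077,0]
    - [0.0165,0.0153,0]
    - [0.0165,0.0153,0]
    - [0.0165,0.0153,0]
    - [0.0165,0.0153,0]
    - [0.0165,0.0153,0]
    - [0.0165,0.0153,0]
    - [0.0165,0.0153,0]
    - [0.0165,0.0153,0]
    - [0.0165,0.0153,0]
    - [0.0165,0.0153,0]
    - [0.0165,0.0153,0]
    - [0.0165,0.0153,0]
    - [0.0165,0.0153,0]
    - [0.0165,0.0153,0]
    - [0.0165,0.0153,0]
    - [0.0165,0.0153,0]
    - [0.0083,0.0077,0]
    - [0,0,0]
    - [0,0,0]
  rotation:
    - [0,0,0]
    - [0,0,0]
    - [0,0,0]
    - [0,0,0]
    - [0,0,0]
    - [0,0,0]
    - [0,0,0]
    - [0,0,0]
    - [0,0,0]
    - [0,0,0]
    - [0,0,0]
    - [0,0,0]
    - [0,0,0]
    - [0,0,0]
    - [0,0,0]
    - [0,0,0]
    - [0,0,0]
    - [0,0,0]
    - [0,0,0]
    - [0,0,0]
  jaw: [0,0,0,0,0,0,0,0,0,0,0,0,0,0,0,0,0,0,0,0]

```text
time_s: 33.25
tool_pos: [0.6824, 0.0692, 0.3608]
tool_rot: [-179.9, 0.0, 122.3]
force: [-0.4, 0.4, -1.2]
grip_width: 0.0534
grasp_force: 25.0
```

```bash
python3 -c "
from h import *
go(.682,.0689,.098)"
```

```text
t 33.25 tcp [0.6824 0.0692 0.3608] rot [-1.7988e+02  2.0000e-02  1.2231e+02] q7 12.9 w 0.0534 gf 24.99921888113022 F [-0.45  0.42 -1.24]
shift -0.0 -0.0006 0.0988
```

send_rows:
  xyz:
    - [0,0,0.015]
    - [0,0,0.025]
    - [0,0,0.025]
    - [0,0,0.02]
    - [0,0,0.01]
    - [0,0,0.003]
    - [0,0,0.001]
    - [0,0,0]
    - [0,0,0]
  rotation:
    - [0,0,0]
    - [0,0,0]
    - [0,0,0]
    - [0,0,0]
    - [0,0,0]
    - [0,0,0]
    - [0,0,0]
    - [0,0,0]
    - [0,0,0]
  jaw: [0,0,0,0,0,0,0,0,0]

```text
time_s: 34.15
tool_pos: [0.683, 0.07, 0.2639]
tool_rot: [179.9, 0.1, 122.3]
force: [0.3, -0.1, -2.7]
grip_width: 0.0535
grasp_force: 25.0
```

send_rows:
  xyz:
    - [0,0,0.001]
    - [0,0,0.001]
    - [0,0,0]
    - [0,0,0]
  rotation:
    - [0,0,0]
    - [0,0,0]
    - [0,0,0]
    - [0,0,0]
  jaw: [0,0,0,0]

```text
time_s: 34.55
tool_pos: [0.6828, 0.0701, 0.2615]
tool_rot: [180.0, 0.0, 122.3]
force: [-1.3, 0.4, 1.4]
grip_width: 0.0534
grasp_force: 25.0
```

send_rows:
  xyz:
    - [0,0,0]
    - [0,0,0]
    - [0,0,0]
    - [0,0,-0.01]
    - [0,0,-0.03]
    - [0,0,-0.03]
    - [0,0,-0.03]
    - [0,0,-0.03]
    - [0,0,-0.02]
    - [0,0,0]
  rotation:
    - [0,0,0]
    - [0,0,0]
    - [0,0,0]
    - [0,0,0]
    - [0,0,0]
    - [0,0,0]
    - [0,0,0]
    - [0,0,0]
    - [0,0,0]
    - [0,0,0]
  jaw: [0.82,0.82,0.82,0.82,0.82,0.82,0.82,0.82,0.82,1]

```text
time_s: 35.55
tool_pos: [0.6832, 0.0706, 0.4155]
tool_rot: [179.6, 0.2, 122.3]
force: [0.1, -0.2, 0.6]
grip_width: 0.0746
grasp_force: 0.0
```

send_rows:
  xyz:
    - [-0.0069,-0.0114,0]
    - [-0.0137,-0.0229,0]
    - [-0.0137,-0.0229,0]
    - [-0.0137,-0.0229,0]
    - [-0.0137,-0.0229,0]
    - [-0.0137,-0.0229,0]
    - [-0.0137,-0.0229,0]
    - [-0.0137,-0.0229,0]
    - [-0.0137,-0.0229,0]
    - [-0.0137,-0.0229,0]
    - [-0.0137,-0.0229,0]
    - [-0.0137,-0.0229,0]
    - [-0.0137,-0.0229,0]
    - [-0.0137,-0.0229,0]
    - [-0.0137,-0.0229,0]
    - [-0.0137,-0.0229,0]
    - [-0.0137,-0.0229,0]
    - [-0.0137,-0.0229,0]
    - [-0.0069,-0.0114,0]
    - [0,0,0]
  rotation:
    - [0,0,0]
    - [0,0,0]
    - [0,0,0]
    - [0,0,0]
    - [0,0,0]
    - [0,0,0]
    - [0,0,0]
    - [0,0,0]
    - [0,0,0]
    - [0,0,0]
    - [0,0,0]
    - [0,0,0]
    - [0,0,0]
    - [0,0,0]
    - [0,0,0]
    - [0,0,0]
    - [0,0,0]
    - [0,0,0]
    - [0,0,0]
    - [0,0,0]
  jaw: [1,1,1,1,1,1,1,1,1,1,1,1,1,1,1,1,1,1,1,1]

```text
time_s: 37.55
tool_pos: [0.4641, -0.3612, 0.4094]
tool_rot: [-179.9, -0.1, 122.0]
force: [0.6, 0.2, 0.1]
grip_width: 0.0871
grasp_force: 0.0
```

```bash
python3 - <<'E'
from h import *
c=snap('side'); save(c['image'],'s4.png',(170,120,350,270),4)
go(.4665,-.3595,.048)
E
```

```text
t 37.6 tcp [ 0.4655 -0.3593  0.4098] rot [-1.7999e+02 -1.1000e-01  1.2220e+02] q7 62.8 w 0.0868 gf 0.0 F [0.47 0.64 0.94]
shift -0.0008 0.0007 0.1978
```

View pics/s4.png

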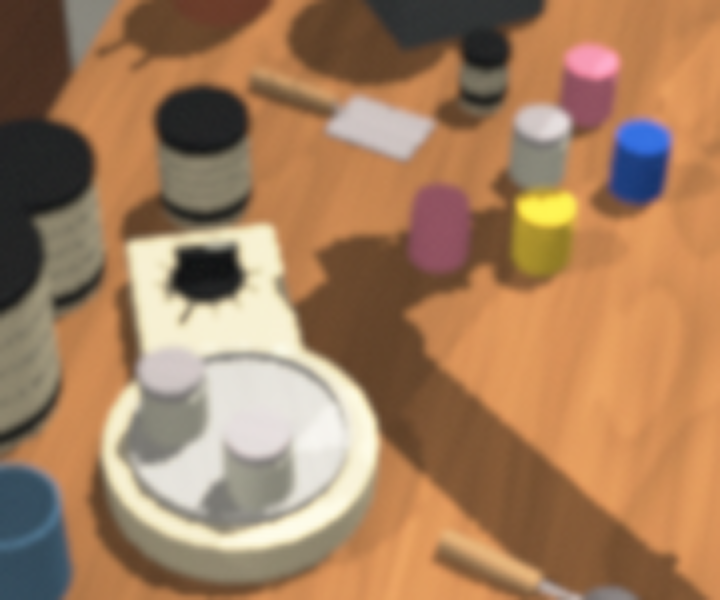

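Two jars stand in the tray, lids at (172,370) and (258,435). Jar 3 hasn't moved, with its lid at (541,122).

send_rows:
  xyz:
    - [-0.001,0.001,0.02]
    - [0,0,0.03]
    - [0,0,0.03]
    - [0,0,0.03]
    - [0,0,0.03]
    - [0,0,0.028]
    - [0,0,0.02]
    - [0,0,0.01]
    - [0,0,0]
    - [0,0,0]
    - [0,0,0]
    - [0,0,0]
    - [0,0,0]
    - [0,0,0]
    - [0,0,0]
    - [0,0,0]
  rotation:
    - [0,0,0]
    - [0,0,0]
    - [0,0,0]
    - [0,0,0]
    - [0,0,0]
    - [0,0,0]
    - [0,0,0]
    - [0,0,0]
    - [0,0,0]
    - [0,0,0]
    - [0,0,0]
    - [0,0,0]
    - [0,0,0]
    - [0,0,0]
    - [0,0,0]
    - [0,0,0]
  jaw: [1,1,1,1,1,1,1,1,1,0,0,0,0,0,0,0]

```text
time_s: 39.2
tool_pos: [0.4674, -0.3596, 0.2133]
tool_rot: [-180.0, 0.0, 122.3]
force: [-2.7, -0.2, 3.5]
grip_width: 0.0536
grasp_force: 25.0
```

send_rows:
  xyz:
    - [0,0,-0.01]
    - [0,0,-0.03]
    - [0,0,-0.03]
    - [0,0,-0.03]
    - [0,0,-0.03]
    - [0,0,-0.02]
    - [0,0,0]
    - [0,0,0]
  rotation:
    - [0,0,0]
    - [0,0,0]
    - [0,0,0]
    - [0,0,0]
    - [0,0,0]
    - [0,0,0]
    - [0,0,0]
    - [0,0,0]
  jaw: [0,0,0,0,0,0,0,0]

```text
time_s: 40.0
tool_pos: [0.4675, -0.3588, 0.3621]
tool_rot: [-180.0, -0.0, 122.3]
force: [-1.0, -0.1, -3.6]
grip_width: 0.0532
grasp_force: 25.0
```

```bash
python3 -c "
from h import *
go(.6056,.0211,.098)"
```

```text
t 40.0 tcp [ 0.4675 -0.3588  0.3621] rot [-1.7999e+02 -4.0000e-02  1.2233e+02] q7 62.0 w 0.0532 gf 24.998533129692078 F [-0.98 -0.14 -3.61]
shift 0.2471 0.3199 0.1001
```

send_rows:
  xyz:
    - [0.0073,0.0094,0]
    - [0.0145,0.0188,0]
    - [0.0145,0.0188,0]
    - [0.0145,0.0188,0]
    - [0.0145,0.0188,0]
    - [0.0145,0.0188,0]
    - [0.0145,0.0188,0]
    - [0.0145,0.0188,0]
    - [0.0145,0.0188,0]
    - [0.0145,0.0188,0]
    - [0.0145,0.0188,0]
    - [0.0145,0.0188,0]
    - [0.0145,0.0188,0]
    - [0.0145,0.0188,0]
    - [0.0145,0.0188,0]
    - [0.0145,0.0188,0]
    - [0.0145,0.0188,0]
    - [0.0073,0.0094,0]
    - [0,0,0]
    - [0,0,0]
  rotation:
    - [0,0,0]
    - [0,0,0]
    - [0,0,0]
    - [0,0,0]
    - [0,0,0]
    - [0,0,0]
    - [0,0,0]
    - [0,0,0]
    - [0,0,0]
    - [0,0,0]
    - [0,0,0]
    - [0,0,0]
    - [0,0,0]
    - [0,0,0]
    - [0,0,0]
    - [0,0,0]
    - [0,0,0]
    - [0,0,0]
    - [0,0,0]
    - [0,0,0]
  jaw: [0,0,0,0,0,0,0,0,0,0,0,0,0,0,0,0,0,0,0,0]

```text
time_s: 42.0
tool_pos: [0.6056, 0.0195, 0.3619]
tool_rot: [-179.9, -0.0, 122.3]
force: [0.1, 0.2, -2.0]
grip_width: 0.0532
grasp_force: 25.0
```

```bash
python3 -c "
from h import *
go(.6056,.0211,.098)"
```

```text
t 42.0 tcp [0.6056 0.0195 0.3619] rot [-1.7989e+02 -1.0000e-02  1.2231e+02] q7 18.7 w 0.0532 gf 24.998387396335602 F [ 0.09  0.21 -1.97]
shift 0.0014 0.0009 0.0999
```

send_rows:
  xyz:
    - [0.001,0.001,0.015]
    - [0,0,0.025]
    - [0,0,0.025]
    - [0,0,0.02]
    - [0,0,0.01]
    - [0,0,0.003]
    - [0,0,0.001]
    - [0,0,0]
    - [0,0,0]
  rotation:
    - [0,0,0]
    - [0,0,0]
    - [0,0,0]
    - [0,0,0]
    - [0,0,0]
    - [0,0,0]
    - [0,0,0]
    - [0,0,0]
    - [0,0,0]
  jaw: [0,0,0,0,0,0,0,0,0]

```text
time_s: 42.9
tool_pos: [0.6063, 0.021, 0.264]
tool_rot: [180.0, 0.0, 122.3]
force: [-0.1, 0.3, -2.4]
grip_width: 0.0535
grasp_force: 24.9
```

send_rows:
  xyz:
    - [0,0,0.001]
    - [0,0,0.001]
    - [0,0,0]
    - [0,0,0]
  rotation:
    - [0,0,0]
    - [0,0,0]
    - [0,0,0]
    - [0,0,0]
  jaw: [0,0,0,0]

```text
time_s: 43.3
tool_pos: [0.6064, 0.0213, 0.2622]
tool_rot: [180.0, 0.0, 122.3]
force: [-0.4, -0.8, 0.6]
grip_width: 0.0534
grasp_force: 24.9
```

send_rows:
  xyz:
    - [0,0,0]
    - [0,0,0]
    - [0,0,0]
    - [0,0,-0.01]
    - [0,0,-0.03]
    - [0,0,-0.03]
    - [0,0,-0.03]
    - [0,0,-0.03]
    - [0,0,-0.02]
    - [0,0,0]
  rotation:
    - [0,0,0]
    - [0,0,0]
    - [0,0,0]
    - [0,0,0]
    - [0,0,0]
    - [0,0,0]
    - [0,0,0]
    - [0,0,0]
    - [0,0,0]
    - [0,0,0]
  jaw: [0.82,0.82,0.82,0.82,0.82,0.82,0.82,0.82,0.82,0.82]

```text
time_s: 44.3
tool_pos: [0.6069, 0.0222, 0.4161]
tool_rot: [179.7, 0.2, 122.3]
force: [0.9, -0.7, 0.7]
grip_width: 0.0713
grasp_force: 0.0
```

send_rows:
  xyz:
    - [0.0107,0.0028,0]
    - [0.0213,0.0057,0]
    - [0.0213,0.0057,0]
    - [0.0213,0.0057,0]
    - [0.0213,0.0057,0]
    - [0.0213,0.0057,0]
    - [0.0213,0.0057,0]
    - [0.0213,0.0057,0]
    - [0.0213,0.0057,0]
    - [0.0213,0.0057,0]
    - [0.0213,0.0057,0]
    - [0.0213,0.0057,0]
    - [0.0213,0.0057,0]
    - [0.0213,0.0057,0]
    - [0.0213,0.0057,0]
    - [0.0213,0.0057,0]
    - [0.0213,0.0057,0]
    - [0.0107,0.0028,0]
    - [0,0,0]
    - [0,0,0]
  rotation:
    - [0,0,0]
    - [0,0,0]
    - [0,0,0]
    - [0,0,0]
    - [0,0,0]
    - [0,0,0]
    - [0,0,0]
    - [0,0,0]
    - [0,0,0]
    - [0,0,0]
    - [0,0,0]
    - [0,0,0]
    - [0,0,0]
    - [0,0,0]
    - [0,0,0]
    - [0,0,0]
    - [0,0,0]
    - [0,0,0]
    - [0,0,0]
    - [0,0,0]
  jaw: [0.8,0.8,0.8,0.8,0.8,0.8,0.8,0.8,0.8,0.8,0.8,0.8,0.8,0.8,0.8,0.8,0.8,0.8,0.8,0.8]

```text
time_s: 46.3
tool_pos: [0.4945, 0.3788, 0.411]
tool_rot: [-179.9, 0.0, 122.3]
force: [-0.6, -0.5, -0.9]
grip_width: 0.0697
grasp_force: 0.0
```

```bash
python3 - <<'E'
from h import *
c=snap('top'); save(c['image'],'t5.png',(180,125,330,240),5)
go(.4941,.3787,.126)
E
```

```text
t 46.35 tcp [0.495  0.3783 0.4111] rot [-1.7994e+02  6.0000e-02  1.2224e+02] q7 -19.3 w 0.0696 gf 0.0 F [0.62 0.46 0.05]
shift 0.0008 -0.0005 0.1211
```

View pics/t5.png

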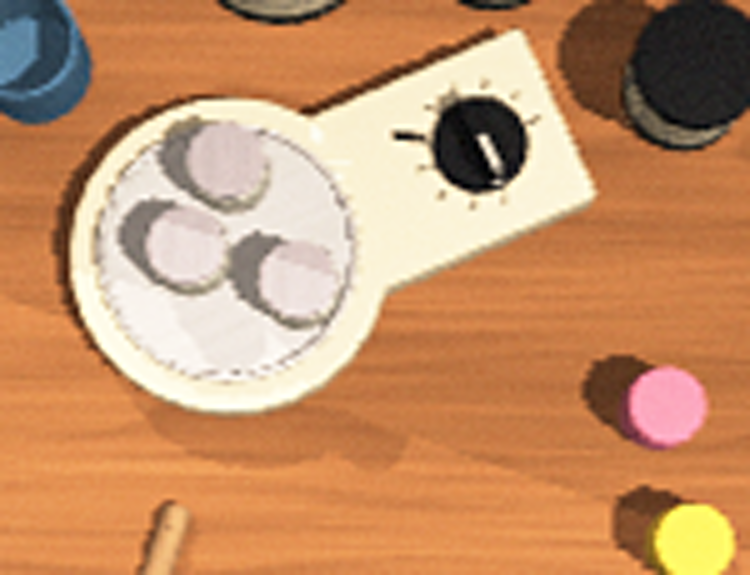

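```bash
python3 - <<'E'
from h import *
c=snap('top'); 
o=lambda L:[(180+(u+.5)/5-.5,125+(v+.5)/5-.5) for u,v in L]
w=world(c,o([(228,160),(186,245),(298,280)]),.111);print(w)
t=world(c,o([(225,252)]),.057);print(t,np.linalg.norm(w[:,:2]-t[:,:2],axis=1),np.linalg.norm(w[:,:2]-[.63,.067],axis=1))
print('rim',world(c,o([(97,252),(355,252),(225,124),(225,380)]),.057))
E
```

```text
[[0.68260391 0.06514503 0.111     ]
 [0.62603848 0.09073012 0.111     ]
 [0.60487844 0.01749252 0.111     ]]
[[0.62979173 0.06860876 0.057     ]] [0.05292564 0.0224375  0.05686424] [0.0526366  0.02405852 0.05551651]
rim [[ 0.62772366  0.15429445  0.057     ]
 [ 0.63189545 -0.01855597  0.057     ]
 [ 0.71691515  0.07117543  0.057     ]
 [ 0.54360057  0.06606948  0.057     ]]
```

Jar 1 was knocked about 3 cm inside the tray. It still stands upright, and all three jars are within 57 mm of the tray centre (lids at (228,160), (186,245), (298,280)). Now I fetch the cover.

send_rows:
  xyz:
    - [0,0,0.02]
    - [0,0,0.03]
    - [0,0,0.03]
    - [0,0,0.02]
    - [0,0,0.015]
    - [0,0,0.006]
    - [0,0,0]
    - [0,0,0]
    - [0,0,0]
    - [0,0,0]
    - [0,0,0]
    - [0,0,0]
    - [0,0,0]
    - [0,0,0]
    - [0,0,0]
    - [0,0,0]
  rotation:
    - [0,0,0]
    - [0,0,0]
    - [0,0,0]
    - [0,0,0]
    - [0,0,0]
    - [0,0,0]
    - [0,0,0]
    - [0,0,0]
    - [0,0,0]
    - [0,0,0]
    - [0,0,0]
    - [0,0,0]
    - [0,0,0]
    - [0,0,0]
    - [0,0,0]
    - [0,0,0]
  jaw: [0.8,0.8,0.8,0.8,0.8,0.8,0.8,0,0,0,0,0,0,0,0,0]
  newtons: 40

```text
time_s: 48.0
tool_pos: [0.4943, 0.3793, 0.2908]
tool_rot: [-180.0, 0.0, 122.3]
force: [-1.6, -1.7, 2.4]
grip_width: 0.031
grasp_force: 40.0
```

send_rows:
  xyz:
    - [0,0,-0.005]
    - [0,0,-0.015]
    - [0,0,-0.025]
    - [0,0,-0.025]
    - [0,0,-0.025]
    - [0,0,-0.025]
    - [0,0,-0.02]
    - [0,0,-0.01]
    - [0,0,0]
    - [0,0,0]
  rotation:
    - [0,0,0]
    - [0,0,0]
    - [0,0,0]
    - [0,0,0]
    - [0,0,0]
    - [0,0,0]
    - [0,0,0]
    - [0,0,0]
    - [0,0,0]
    - [0,0,0]
  jaw: [0,0,0,0,0,0,0,0,0,0]

```text
time_s: 49.0
tool_pos: [0.4943, 0.3791, 0.4399]
tool_rot: [-179.9, 0.0, 122.3]
force: [-0.2, -0.1, -4.3]
grip_width: 0.031
grasp_force: 40.0
```

```bash
python3 -c "
from h import *
go(.630,.0665,.156)"
```

```text
t 49.0 tcp [0.4943 0.3791 0.4399] rot [-1.7993e+02  2.0000e-02  1.2232e+02] q7 -18.8 w 0.031 gf 39.99875192530453 F [-0.2  -0.13 -4.28]
shift -0.3367 -0.0524 0.1199
```

send_rows:
  xyz:
    - [-0.012,-0.002,0]
    - [-0.024,-0.0037,0]
    - [-0.024,-0.0037,0]
    - [-0.024,-0.0037,0]
    - [-0.024,-0.0037,0]
    - [-0.024,-0.0037,0]
    - [-0.024,-0.0037,0]
    - [-0.024,-0.0037,0]
    - [-0.024,-0.0037,0]
    - [-0.024,-0.0037,0]
    - [-0.024,-0.0037,0]
    - [-0.024,-0.0037,0]
    - [-0.024,-0.0037,0]
    - [-0.024,-0.0037,0]
    - [-0.012,-0.002,0]
    - [0,0,0]
    - [0,0,0]
    - [0,0,0]
  rotation:
    - [0,0,0]
    - [0,0,0]
    - [0,0,0]
    - [0,0,0]
    - [0,0,0]
    - [0,0,0]
    - [0,0,0]
    - [0,0,0]
    - [0,0,0]
    - [0,0,0]
    - [0,0,0]
    - [0,0,0]
    - [0,0,0]
    - [0,0,0]
    - [0,0,0]
    - [0,0,0]
    - [0,0,0]
    - [0,0,0]
  jaw: [0,0,0,0,0,0,0,0,0,0,0,0,0,0,0,0,0,0]

```text
time_s: 50.8
tool_pos: [0.6293, 0.0695, 0.4407]
tool_rot: [180.0, -0.1, 122.5]
force: [-0.1, 0.0, -4.4]
grip_width: 0.0311
grasp_force: 40.0
```

```bash
python3 -c "
from h import *
go(.630,.0665,.156)"
```

```text
t 50.8 tcp [0.6293 0.0695 0.4407] rot [ 1.7999e+02 -6.0000e-02  1.2248e+02] q7 14.2 w 0.0311 gf 39.998769611120224 F [-0.12  0.04 -4.36]
shift -0.003 -0.001 0.1207
```

send_rows:
  xyz:
    - [-0.002,-0.001,0.01]
    - [0,0,0.02]
    - [0,0,0.025]
    - [0,0,0.02]
    - [0,0,0.015]
    - [0,0,0.01]
    - [0,0,0]
    - [0,0,0]
    - [0,0,0]
  rotation:
    - [0,0,0]
    - [0,0,0]
    - [0,0,0]
    - [0,0,0]
    - [0,0,0]
    - [0,0,0]
    - [0,0,0]
    - [0,0,0]
    - [0,0,0]
  jaw: [0,0,0,0,0,0,0,0,0]

```text
time_s: 51.7
tool_pos: [0.6306, 0.0655, 0.342]
tool_rot: [179.9, 0.1, 122.3]
force: [-0.4, 0.4, -4.3]
grip_width: 0.0312
grasp_force: 40.0
```

```bash
python3 -c "
from h import *
go(.630,.0665,.156)
go(.630,.0665,.156)"
```

```text
t 51.7 tcp [0.6306 0.0655 0.342 ] rot [1.7989e+02 6.0000e-02 1.2232e+02] q7 12.7 w 0.0312 gf 39.99923922121525 F [-0.38  0.42 -4.29]
shift 0.0012 0.0 0.022
t 51.7 tcp [0.6306 0.0655 0.342 ] rot [1.7989e+02 6.0000e-02 1.2232e+02] q7 12.7 w 0.0312 gf 39.99923922121525 F [-0.38  0.42 -4.29]
shift 0.0012 0.0 0.022
```

send_rows:
  xyz:
    - [0.0005,0,0.006]
    - [0,0,0.005]
    - [0,0,0.004]
    - [0,0,0.003]
    - [0,0,0.002]
    - [0,0,0.001]
    - [0,0,0]
    - [0,0,0]
  rotation:
    - [0,0,0]
    - [0,0,0]
    - [0,0,0]
    - [0,0,0]
    - [0,0,0]
    - [0,0,0]
    - [0,0,0]
    - [0,0,0]
  jaw: [0,0,0,0,0,0,0,0]

```text
time_s: 52.5
tool_pos: [0.6305, 0.0663, 0.321]
tool_rot: [179.8, 0.0, 122.3]
force: [4.2, 2.8, 3.7]
grip_width: 0.031
grasp_force: 40.0
```

send_rows:
  xyz:
    - [0,0,0.001]
    - [0,0,0]
    - [0,0,0]
  rotation:
    - [0,0,0]
    - [0,0,0]
    - [0,0,0]
  jaw: [0,0,0]

```text
time_s: 52.8
tool_pos: [0.6306, 0.0665, 0.3208]
tool_rot: [179.8, 0.1, 122.3]
force: [2.8, 3.4, 7.9]
grip_width: 0.0314
grasp_force: 40.0
```

send_rows:
  xyz:
    - [0,0,0]
    - [0,0,0]
    - [0,0,0]
    - [0,0,0]
    - [0,0,-0.01]
    - [0,0,-0.03]
    - [0,0,-0.03]
    - [0,0,-0.03]
    - [0,0,-0.01]
    - [0,0,0]
  rotation:
    - [0,0,0]
    - [0,0,0]
    - [0,0,0]
    - [0,0,0]
    - [0,0,0]
    - [0,0,0]
    - [0,0,0]
    - [0,0,0]
    - [0,0,0]
    - [0,0,0]
  jaw: [0.8,0.8,0.8,0.8,0.8,0.8,0.8,0.8,0.8,0.8]

```text
time_s: 53.8
tool_pos: [0.6302, 0.066, 0.4307]
tool_rot: [179.8, 0.1, 122.3]
force: [0.3, -0.2, -0.3]
grip_width: 0.0696
grasp_force: 0.0
```

send_rows:
  xyz:
    - [-0.0115,-0.0014,0]
    - [-0.0229,-0.0029,0]
    - [-0.0229,-0.0029,0]
    - [-0.0229,-0.0029,0]
    - [-0.0229,-0.0029,0]
    - [-0.0229,-0.0029,0]
    - [-0.0229,-0.0029,0]
    - [-0.0229,-0.0029,0]
    - [-0.0115,-0.0014,0]
    - [0,0,0]
  rotation:
    - [0,0,0]
    - [0,0,0]
    - [0,0,0]
    - [0,0,0]
    - [0,0,0]
    - [0,0,0]
    - [0,0,0]
    - [0,0,0]
    - [0,0,0]
    - [0,0,0]
  jaw: [0.6,0.6,0.6,0.6,0.6,0.6,0.6,0.6,0.6,0.6]

```text
time_s: 54.8
tool_pos: [0.7089, -0.1045, 0.4274]
tool_rot: [-179.9, -0.0, 122.1]
force: [0.7, -0.4, -0.3]
grip_width: 0.0522
grasp_force: 0.0
```

send_rows:
  xyz:
    - [0,0,0]
    - [0,0,0]
    - [0,0,0]
    - [0,0,0]
    - [0,0,0]
    - [0,0,0]
    - [0,0,0]
    - [0,0,0]
    - [0,0,0]
    - [0,0,0]
    - [0,0,0]
    - [0,0,0]
    - [0,0,0]
    - [0,0,0]
    - [0,0,0]
    - [0,0,0]
    - [0,0,0]
  rotation:
    - [0,0,-0.1]
    - [0,0,-0.1]
    - [0,0,-0.1]
    - [0,0,-0.1]
    - [0,0,-0.1]
    - [0,0,-0.1]
    - [0,0,-0.1]
    - [0,0,-0.1]
    - [0,0,-0.1]
    - [0,0,-0.1]
    - [0,0,-0.1]
    - [0,0,-0.1]
    - [0,0,-0.1]
    - [0,0,-0.1]
    - [0,0,-0.045]
    - [0,0,0]
    - [0,0,0]
  jaw: [0.6,0.6,0.6,0.6,0.6,0.6,0.6,0.6,0.6,0.6,0.6,0.6,0.6,0.6,0.6,0.6,0.6]

```text
time_s: 56.5
tool_pos: [0.7082, -0.1005, 0.4288]
tool_rot: [180.0, -0.0, -154.9]
force: [0.3, -0.2, -0.9]
grip_width: 0.0521
grasp_force: 0.0
```

```bash
python3 - <<'E'
from h import *
s=snap('side'); save(s['image'],'s6.png',(170,130,320,260),4.5)
th=np.linspace(0,2*np.pi,49)
go(.7085,-.1005,.088)
E
```

```text
t 56.55 tcp [ 0.7083 -0.1007  0.4288] rot [ 179.99   -0.   -154.88] q7 105.7 w 0.0523 gf 0.0 F [-0.37 -0.79 -0.45]
shift -0.0003 0.0001 0.1768
```

View pics/s6.png

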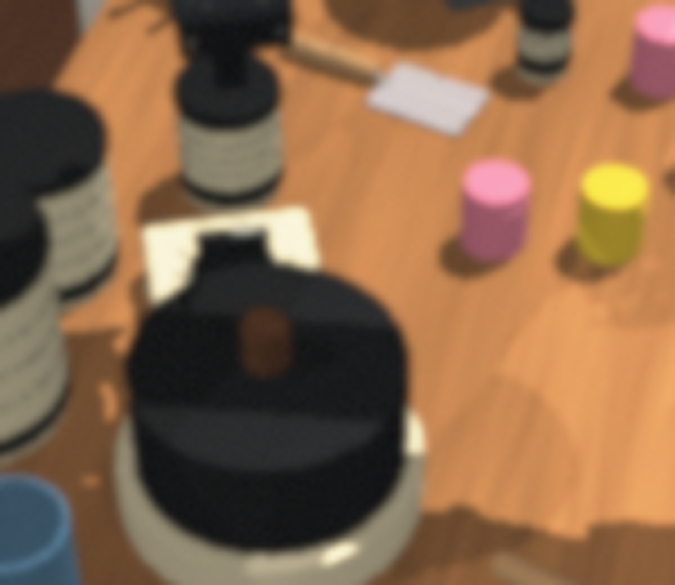

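The cover is back on the maker, level, with its knob at (265,315), about where it started. Next is the dial: descend and grip.

send_rows:
  xyz:
    - [0,0,0.02]
    - [0,0,0.03]
    - [0,0,0.03]
    - [0,0,0.03]
    - [0,0,0.025]
    - [0,0,0.02]
    - [0,0,0.015]
    - [0,0,0.006]
    - [0,0,0]
    - [0,0,0]
    - [0,0,0]
    - [0,0,0]
    - [0,0,0]
    - [0,0,0]
    - [0,0,0]
    - [0,0,0]
  rotation:
    - [0,0,0]
    - [0,0,0]
    - [0,0,0]
    - [0,0,0]
    - [0,0,0]
    - [0,0,0]
    - [0,0,0]
    - [0,0,0]
    - [0,0,0]
    - [0,0,0]
    - [0,0,0]
    - [0,0,0]
    - [0,0,0]
    - [0,0,0]
    - [0,0,0]
    - [0,0,0]
  jaw: [0.6,0.6,0.6,0.6,0.6,0.6,0.6,0.6,0.6,0,0,0,0,0,0,0]
  newtons: 15

```text
time_s: 58.15
tool_pos: [0.7084, -0.1014, 0.2529]
tool_rot: [180.0, -0.0, -154.9]
force: [-0.6, 0.4, 0.9]
grip_width: 0.0138
grasp_force: 15.0
```

```bash
python3 -c "
from h import *
go(.7085,-.1005,.088);print(env.get_obs()['wrist_torque'])"
```

```text
t 58.15 tcp [ 0.7084 -0.1014  0.2529] rot [ 180.     -0.   -154.88] q7 102.1 w 0.0138 gf 14.999101012945175 F [-0.63  0.41  0.89]
shift -0.0005 0.0008 0.0009
[ 0.13746535 -0.0025761   0.01130304]
```

send_rows:
  xyz:
    - [0,0,0]
    - [0,0,0]
    - [0,0,0]
    - [0,0,0]
    - [0,0,0]
    - [0,0,0]
    - [0,0,0]
    - [0,0,0]
    - [0,0,0]
    - [0,0,0]
    - [0,0,0]
    - [0,0,0]
    - [0,0,0]
    - [0,0,0]
    - [0,0,0]
    - [0,0,0]
    - [0,0,0]
    - [0,0,0]
    - [0,0,0]
    - [0,0,0]
  rotation:
    - [0,0,0.1]
    - [0,0,0.1]
    - [0,0,0.1]
    - [0,0,0.1]
    - [0,0,0.1]
    - [0,0,0.1]
    - [0,0,0.1]
    - [0,0,0.1]
    - [0,0,0.1]
    - [0,0,0.1]
    - [0,0,0.1]
    - [0,0,0.1]
    - [0,0,0.1]
    - [0,0,0.1]
    - [0,0,0.1]
    - [0,0,0.1]
    - [0,0,0.1]
    - [0,0,0.1]
    - [0,0,0.1]
    - [0,0,0.1]
  jaw: [0,0,0,0,0,0,0,0,0,0,0,0,0,0,0,0,0,0,0,0]

```text
time_s: 60.15
tool_pos: [0.7098, -0.0983, 0.2529]
tool_rot: [179.7, -0.3, 90.4]
force: [6.5, 4.6, -4.4]
grip_width: 0.0142
grasp_force: 15.0
```

send_rows:
  xyz:
    - [0,0,0]
    - [0,0,0]
    - [0,0,0]
    - [0,0,0]
    - [0,0,0]
  rotation:
    - [0,0,0.05]
    - [0,0,0.044]
    - [0,0,0]
    - [0,0,0]
    - [0,0,0]
  jaw: [0,0,0,0,0]

```text
time_s: 60.65
tool_pos: [0.71, -0.0983, 0.2529]
tool_rot: [179.7, -0.3, 85.3]
force: [6.6, 5.1, -2.6]
grip_width: 0.0141
grasp_force: 15.0
```

```bash
python3 -c "
from h import *
go(.7085,-.1005,.088);print(env.get_obs()['wrist_torque'])"
```

```text
t 60.65 tcp [ 0.71   -0.0983  0.2529] rot [179.7   -0.29  85.28] q7 -8.6 w 0.0141 gf 14.999867677688599 F [ 6.64  5.09 -2.55]
shift -0.0023 -0.0013 0.0009
[ 0.95836468 -1.45555232 -0.0190034 ]
```

send_rows:
  xyz:
    - [0,0,0]
    - [0,0,0]
    - [0,0,0]
    - [0,0,0]
    - [0,0,-0.02]
    - [0,0,-0.04]
    - [0,0,-0.04]
    - [0,0,-0.04]
    - [0,0,-0.02]
  rotation:
    - [0,0,0]
    - [0,0,0]
    - [0,0,0]
    - [0,0,0]
    - [0,0,0]
    - [0,0,0]
    - [0,0,0]
    - [0,0,0]
    - [0,0,0]
  jaw: [0.5,0.5,0.5,0.5,0.6,0.6,0.6,0.6,0.6]

```text
time_s: 61.55
tool_pos: [0.7086, -0.1017, 0.4176]
tool_rot: [179.7, 0.0, 85.1]
force: [-0.2, 0.0, 0.8]
grip_width: 0.0522
grasp_force: 0.0
```

send_rows:
  xyz:
    - [-0.02,-0.01,0]
    - [-0.025,-0.015,0]
    - [-0.025,-0.015,0]
    - [-0.025,-0.015,0]
    - [-0.025,-0.015,0]
    - [-0.025,-0.015,0]
    - [-0.025,-0.015,0]
    - [-0.025,-0.015,0]
    - [-0.025,-0.015,0]
    - [-0.02,-0.01,0]
    - [0,0,0]
    - [0,0,0]
  rotation:
    - [0,0,0]
    - [0,0,0]
    - [0,0,0]
    - [0,0,0]
    - [0,0,0]
    - [0,0,0]
    - [0,0,0]
    - [0,0,0]
    - [0,0,0]
    - [0,0,0]
    - [0,0,0]
    - [0,0,0]
  jaw: [0.6,0.6,0.6,0.6,0.6,0.6,0.6,0.6,0.6,0.6,0.6,0.6]

```text
time_s: 62.75
tool_pos: [0.5483, -0.3289, 0.4128]
tool_rot: [180.0, -0.0, 85.1]
force: [-0.1, 0.3, 0.4]
grip_width: 0.0524
grasp_force: 0.0
```

```bash
python3 - <<'E'
from h import *
s=snap('top'); save(s['image'],'t7.png',(185,125,315,225),6)
E
```

```text
(no output)
```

View pics/t7.png

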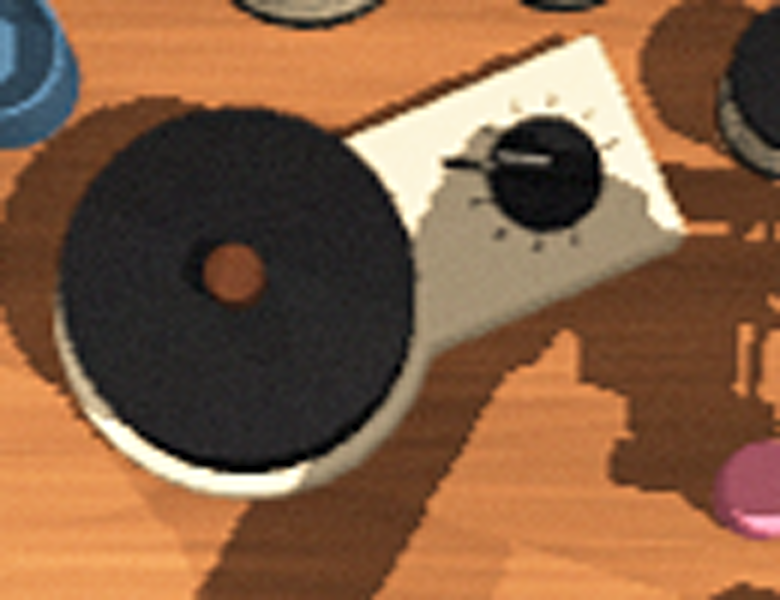

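The pointer line (548,158)→(497,154) runs parallel to the long tick and towards it. The knob at (234,272) is back at its starting pixel, so the cover is seated. Handing in.

```bash
python3 -c "
from h import *
print(env.sign_off())"
```

```text
the job is handed in; nothing more can be done
None
```

I handed the job in at about 63 s of the 210 s limit. The dial went to off first, three white jars now stand in the tray under the seated cover, and the dial is at the long thick mark; the hand-in gave no verdict, so this rests on my own pictures and readings.

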